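Pack the charged battery on a clipped-in separator

ROBOT

A 6-joint arm with a two-finger parallel gripper is mounted at the origin on a cart in front of the work surface, level with it; the furniture and walls round the work are solid. World frame = base frame: x ahead of the robot, y to its left, z up, the work surface at z = 0. Lengths are in m, angles in rad, forces in N, time in s.
With the tool pointing down it reaches from about 0.35 to 0.85 m from the base axis. Payload 8.1 kg.
Tool frame: the origin (TCP) lies on the mounting face of the last link; the fingertips stand 186 mm ahead of it and the grasp point (between the pads) lies 167 mm ahead of it; z points along the fingers, y is the line along which they close (so a half turn about z gives the same grasp; the last joint's range is limited). The gripper opens to 93 mm and grips with 3 to 60 N. Pads are 15 mm wide; open, the fingers measure 128 mm over their backs; the gripper's body (75 mm by 188 mm) begins 65 mm behind the grasp point.
Start: joints at [-1.402, 0.13, 1.488, -0, 1.523, -0.085], TCP at [0.151, -0.581, 0.405] pointing down, gripper open.
Joint ranges: [-2.96, 2.96], [-0.89, 2.26], [0.02, 2.5], [-1.34, 4.48], [0, 2.73], [-2.66, 2.66]. Speed limits (rad/s): [2.39, 2.39, 2.79, 3.14, 3.14, 3.14].

INTERFACE

Orientations are given as a rotation vector (axis times angle).
In Python, from plant import * gives the robot as it stands. The module is installed in compiled form; this text tells all that it offers.
- The arm moves only by the tool arm_command, never from a script. Its argument "increments" is a list of rows, each a list of 6 numbers: the shift along the tool's x, y, z in units of 0.2 m (1.0 is 0.2 m), then the turn, a rotation vector about the tool's x, y, z in units of pi rad (1.0 is pi rad). A call has exactly 5 rows; each row is the pose to reach, as a shift and turn from the pose commanded when the call began, along the tool's axes at that moment, turning the shorter way round; what a row does not reach only later rows make up. A row lasts 1/8 s, in which the tool goes at most 62.5 mm and 10.7 degrees, less where a joint would pass 70% of its speed; a pose out of reach is approached as far as the arm can. A call with a number of a shift or a turn outside -1 to 1 is refused whole. A call with a gripper value outside its range is refused whole. "fingers" is the closure, from -1 (fully open) to 1 (shut), set as the call begins (left out, the last holds). The fingers move at their own pace and stop on an object; "force" is the grip in N (left out, the last holds). Time passes only in rows, so rows that repeat a pose let the fingers close, or fill a call up. It gives the time, the measured TCP pose, the force, the opening and the grip force at its end, in the units of the state.
- read_state(): the state, without advancing time (a new reading comes with each control period).
- read_camera(name): name is "scene" or "top" or "wrist"; returns a dict with "image" (480x640x3 uint8, red, green, blue), "fx", "fy", "cx", "cy" (pixels), "T" (4x4, takes a point from camera to world coordinates). Camera axes: x right, y down, z forward; pixel columns grow to the right and rows downward; lengths in m; the calibration is good to about 2 mm. A picture is of the moment at which its call begins. There is no depth.
- close_job(): hands the job in; it is judged then, once.
The state is a dict: "t": time; "q": joint angles; "dq": joint speeds; "joint_torque": joint torques, N m; "tool_pos": TCP position; "orientation": TCP orientation; "force": force on the tool from outside, world axes, zero at the start; "wrist_torque": the same for the moment, N m; "opening": finger opening in m; "gripper_force": force on a finger pad.
Only numpy, scipy, OpenCV 4.12 (cv2) and the standard library are available. Lean on these libraries where they do the work, as an engineer would, in place of code of your own. Each camera call takes 0.05 s, during which the arm holds its last target. There are 200 camera calls.

TASK

Pack the drill batteries for transport: take the red separator sheet out of the wooden block and fit it over the two batteries in the plywood case, far edge tucked under the dark cleat and near edge pressed down past both spring catches, so that it lies ribs up and flat on the batteries. Then slide the charged battery out of the charger and lay it, orange side up and lengthwise, on the separator between the two ribs. Do not push the case about, and do not disturb the tools lying around.

Things in the scene. Friction and masses are not known exactly. Their poses are not given: they have to be found in the camera images.
- case: Open plywood case, 750 g, loose. Origin: centre of its underside, x towards its far wall (with the cleat), z up. Inside x -67..67, y -62..62 mm, walls 9 mm thick, 74 mm high. Two loose batteries like pack_charged lie side by side in it along x, tops at z = 51 mm, level with a ledge 17 mm wide along the far wall. The near (-x) wall is cut down to z = 46 mm between y = -32 and 32 mm.
- case_seat (a point): Point of the case, axes as the case's: on the case's middle axis, 51 mm above the bench, where the middle of the separator's underside lies when it is fully home.
- case_cleat (a point): Middle of the lower inner edge of the dark cleat that runs along the inside of the case's far (+x) wall, axes as the case's: 7 mm in from the wall, 67 mm above the bench. From here the cleat's bevelled underside slopes down to 59 mm above the bench at the wall; its top is at 74 mm.
- case_catch_l (a point): Tip of the left (+y) spring catch, 59.5 mm above the bench, 6 mm in from the case's near (-x) wall: a steel wedge 16 mm wide whose slanting top rises to 72 mm at the wall. The sheet's near edge pressed down on both catches pushes them back into the wall (15 to 20 N in all); they then snap out over its edge.
- case_catch_r (a point): Tip of the right (-y) spring catch, 59.5 mm above the bench, 6 mm in from the case's near (-x) wall: a steel wedge 16 mm wide whose slanting top rises to 72 mm at the wall. The sheet's near edge pressed down on both catches pushes them back into the wall (15 to 20 N in all); they then snap out over its edge.
- separator: Red insulating sheet, 131 (x) x 116 (y) x 5 mm, 70 g, loose. Origin at the centre of its underside, z up through the ribbed face: two ribs 4 mm high, 4 mm wide, 86 mm long run along x at y = -30 and 30 mm (56 mm clear between them). It starts standing in a kerf of the wooden block, +x edge down, ribbed face away from the robot.
- separator_near (a point): Middle of the separator's -x edge at its underside (the upper edge at the start; goes to the catches).
- separator_far (a point): Middle of the separator's +x edge at its underside (the lower edge at the start; goes under the cleat).
- sheet_block: Pale wooden block, 76 x 136 x 27 mm, fixed to the bench, with two kerfs 7 mm wide and 20 mm deep along its y. Origin at the centre of its underside. The separator stands in the kerf at x = 12 mm, its upper edge 138 mm above the bench.
- pack_charged: Battery pack, black with an orange top panel, about 320 g, loose. Origin at the centre of its underside, x along its length towards its terminals, z up through the orange panel. Body 108 x 58 mm, z = 13 to 45 mm; below it a neck 38 mm wide, then a slide foot 100 x 48 mm (z = 0 to 7 mm) on which it lies. It starts on the charger, axes as the charger's.
- charger: Grey battery charger, 134 x 92 mm, fixed. Origin at the centre of its underside; x towards its raised back. The battery lies on its deck 34 mm above the bench. Rails at x = 10 to 52 mm, up to z = 45 mm and 30 mm to either side, hold the battery's foot down: it slides out only along the charger's -x, against a sprung detent (10 to 15 N), and is free after 42 mm.
- tape_measure: Yellow tape measure, 33 x 75 x 63 mm, loose bystander. Origin at the centre of its underside.
- screwdriver_amber: Screwdriver with an amber handle, 179 mm long, loose bystander. Origin at the centre of its underside.
- screwdriver_small: Small screwdriver, 121 mm long, loose bystander. Origin at the centre of its underside.
There are look-alikes about, which are no part of the job. What is shaped like the pack_charged but pink is not meant.

How it is judged:
By the outcome, as a careful person would: the job done as asked, in the order asked, and still so for the second after the job is handed in, with the robot touching nothing.
It also fails if it takes over 64 s, if anything falls off the work surface, if the arm or the gripper's body presses on something with over 40 N, if the wrist force passes 120 N, or if a joint passes its speed limit or range.

## Working session

There is one attempt and no reset: what is moved stays moved. The work goes in short steps, Python scripts to look and compute and a tool call to move; the robot and the scene stay as the last step left them, time stands still between calls to the robot, and variables do not carry over. Pictures are saved under pics/ and viewed, at most 10 in all, crops included, and the job is handed in when it is done.

Besides the shell and the picture viewer there is one more tool, called as a command line: name --pt "numbers of a row" for each row, then --argument value for the rest. arm_command: Moves the arm, as the interface text tells. Shifts and turns lie within -1 to 1; 1 stands for 0.2 m of shift or pi rad of turn. Its arguments: {"type":"object","properties":{"increments":{"type":"array","items":{"type":"array","items":{"type":"number","minimum":-1,"maximum":1}}},"fingers":{"type":"number"},"force":{"type":"number"}},"required":["increments"]}

```bash
mkdir -p pics; cat > h.py <<'E'
from plant import *
import numpy as np, cv2
from scipy.spatial.transform import Rotation as R
def snap(n,f=None):
    c=read_camera(n)
    if f: cv2.imwrite(f'pics/{f}.png',c['image'][:,:,::-1])
    np.savez(f'pics/{n}.npz',**c)
    return c
def ray(c,u,v,z):
    d=c['T'][:3,:3]@np.array([(u-c['cx'])/c['fx'],(v-c['cy'])/c['fy'],1]);o=c['T'][:3,3]
    return o+d*(z-o[2])/d[2]
def proj(c,p):
    q=np.linalg.inv(c['T'])@np.append(p,1)
    return np.array([c['fx']*q[0]/q[2]+c['cx'],c['fy']*q[1]/q[2]+c['cy']])
E
python3 - <<'E'
from h import *
for n in('top','scene'):
    c=snap(n,n);print(n,c['T'].round(3).tolist(),c['fx'],c['cx'],c['cy'])
print(read_state())
E
```

```text
top [[-0.014, -0.981, 0.195, 0.265], [-1.0, 0.011, -0.018, -0.123], [0.015, -0.195, -0.981, 1.634], [0.0, 0.0, 0.0, 1.0]] 566.5219536492508 306.0826695772909 235.7926885196886
scene [[-0.818, -0.276, 0.504, -0.241], [-0.575, 0.369, -0.731, 1.026], [0.016, -0.888, -0.46, 0.844], [0.0, 0.0, 0.0, 1.0]] 512.5862584209315 315.73260053948894 238.01597873165514
{'t': 0.1, 'q': array([-1.40244453e+00,  1.31080828e-01,  1.48915411e+00,  5.82468876e-06,
        1.52296730e+00, -8.54033667e-02]), 'dq': array([ 6.26931154e-04,  9.91527007e-05, -2.38768403e-03,  3.63040991e-04,
       -2.69760364e-03,  7.61403243e-04]), 'joint_torque': array([ 1.46306033e-03, -5.61340249e+01, -4.93097520e+01,  7.71715539e-02,
        2.91189761e-02, -5.46853084e-05]), 'tool_pos': array([ 0.15061225, -0.58058709,  0.40380389]), 'orientation': array([-3.11474454e+00, -3.97325132e-01,  9.56507831e-05]), 'force': array([-0.43445861,  0.1447906 , -0.44588623]), 'wrist_torque': array([-0.02404814, -0.02496224,  0.07408045]), 'gripper_force': 0.0, 'opening': 0.09305068265119154}
```

View pics/top.png

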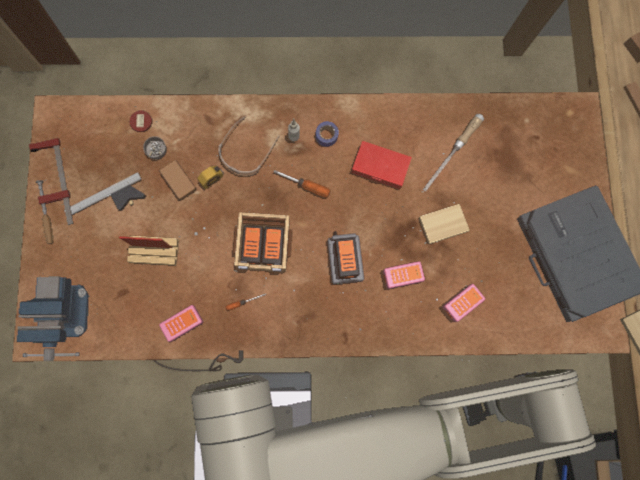

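View pics/scene.png

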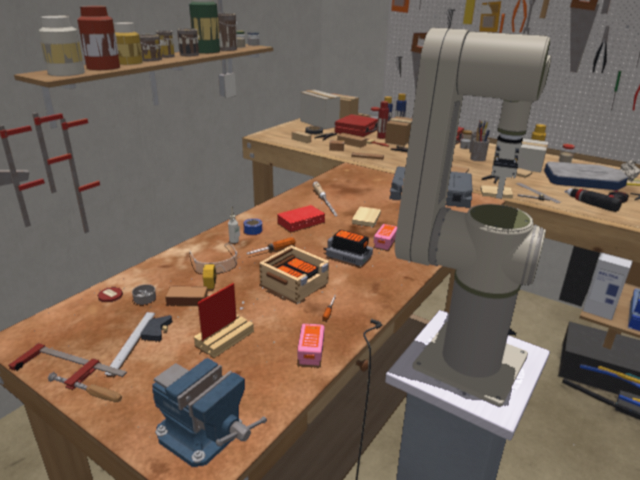

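The top view shows the block and red sheet at about (152,248), the case at (262,243) and the charger with its pack at (346,259). I'll zoom in for corners.

```bash
python3 - <<'E'
from h import *
c=np.load('pics/top.npz');im=c['image'][:,:,::-1]
a=cv2.resize(im[205:290,115:190],None,fx=5,fy=5,interpolation=cv2.INTER_CUBIC)
b=cv2.resize(im[205:290,225:300],None,fx=5,fy=5,interpolation=cv2.INTER_CUBIC)
d=cv2.resize(im[225:290,320:370],None,fx=5,fy=5,interpolation=cv2.INTER_CUBIC)
d=cv2.copyMakeBorder(d,0,100,0,-0,cv2.BORDER_CONSTANT)
s=np.load('pics/scene.npz')['image'][:,:,::-1]
o=np.hstack([a,b]);print(o.shape)
cv2.imwrite('pics/crop1.png',o)
for u,v,z in[(152,250,.027),(262,243,.074),(346,259,.079)]:print(ray(c,u,v,z))
# masks
hsv=cv2.cvtColor(im,cv2.COLOR_BGR2HSV)
for nm,lo,hi,roi,z in[('red',(0,150,60),(6,255,200),(115,225,190,260),.138),('org',(4,180,180),(14,255,255),(325,230,368,285),.079),('org',(4,180,180),(14,255,255),(240,220,290,268),.051)]:
    x0,y0,x1,y1=roi;m=cv2.inRange(hsv[y0:y1,x0:x1],lo,hi)
    for k in cv2.findContours(cv2.morphologyEx(m,cv2.MORPH_CLOSE,np.ones((5,3))),0,2)[0]:
        if len(k)<5 or cv2.contourArea(k)<15:continue
        (cx,cy),wh,an=cv2.minAreaRect(k);bx=cv2.boxPoints(((cx,cy),wh,an))+[x0,y0]
        print(nm,cx+x0,cy+y0,wh,an,ray(c,cx+x0,cy+y0,z).round(4),[ray(c,*p,z)[:2].round(4).tolist() for p in bx])
E
```

```text
(425, 750, 3)
[0.54879624 0.28976257 0.027     ]
[ 0.5568826 -0.0280782  0.074    ]
[ 0.50807795 -0.26169404  0.079     ]
red 141.47855949401855 241.28589248657227 (45.472293853759766, 7.329415798187256) 4.289153099060059 [0.5532 0.2902 0.138 ] [[0.5486, 0.351], [0.5685, 0.3506], [0.5579, 0.2292], [0.538, 0.23]]
```

View pics/crop1.png

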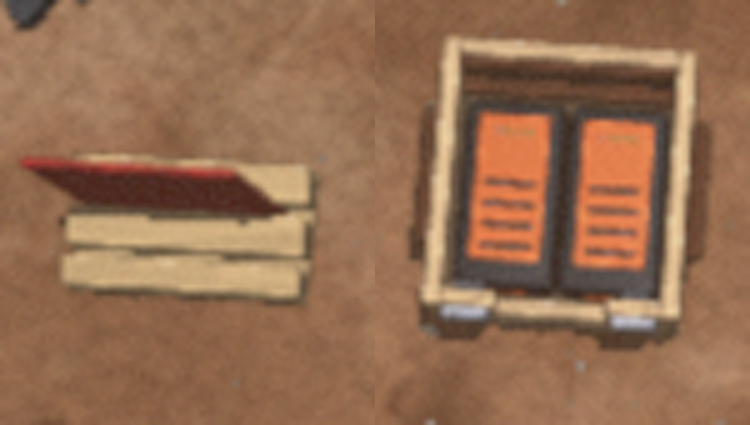

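The crop shows the sheet's top edge running (119.4,237)–(162,239.4), the block's near corners at (127.4,262.6) and (175.6,265), and the case rim corners at (239,212.6), (288.8,215), (234.8,264) and (286,268). The catches are at the case's near wall.

```bash
cat >> h.py <<'E'
def cur():
    s=read_state();T=np.eye(4);T[:3,:3]=R.from_rotvec(s['orientation']).as_matrix();T[:3,3]=s['tool_pos'];return T,s
def down(x,y,z,yaw=0,pitch=0,grasp=True):
    """tool pose, grasp point at xyz; tool x ahead at yaw (x->fwd, y->right, z down); pitch>0 turns the fingers forward-up."""
    def o(yaw,pitch):
        # closing line along heading: tool y = heading
        h=np.array([np.cos(yaw),np.sin(yaw),0]);zt=-np.array([0,0,1])*np.cos(pitch)+h*np.sin(pitch)
        yt=h*np.cos(pitch)+np.array([0,0,1])*np.sin(pitch);return np.c_[np.cross(yt,zt),yt,zt]
    T=np.eye(4);T[:3,:3]=o(yaw,pitch);T[:3,3]=np.array([x,y,z])-(.167 if grasp else 0)*T[:3,2];return T
def side(x,y,z,yaw=0,flip=False):
    """fingers down, closing line across heading yaw"""
    return down(x,y,z,yaw+(np.pi/2 if not flip else -np.pi/2))
def inc(T0,T1):
    D=np.linalg.inv(T0)@T1
    return np.r_[D[:3,3]/.2,R.from_matrix(D[:3,:3]).as_rotvec()/np.pi].round(4).tolist()
E
python3 - <<'E'
from h import *
c=np.load('pics/top.npz')
def sh(n,pts,z):
    P=[ray(c,*p,z)[:2] for p in pts];print(n,np.round(P,4).tolist())
    return P
P=sh('sheettop',[(119.4,237),(162,239.4)],.138);d=P[1]-P[0];print('len',np.hypot(*d),'yaw',np.degrees(np.arctan2(d[1],d[0]))+90,'mid',(P[0]+P[1])/2)
P=sh('block',[(127.4,262.6),(175.6,265),(177,238.6)],.027)
P=sh('case FL FR NL NR',[(239,212.6),(288.8,215),(234.8,264),(286,268)],.074);print(np.mean(P,0))
for a,b in((0,1),(2,3),(2,0),(3,1)):
    d=P[b]-P[a];print(np.hypot(*d),np.degrees(np.arctan2(d[1],d[0])))
T,s=cur();w=snap('wrist');print('cam in tool',(np.linalg.inv(T)@w['T']).round(3).tolist(),w['fx'])
print('tool R',T[:3,:3].round(3).tolist())
# camera centred over charger, keep orientation with closing line across x
for n,t in(('charger',side(.47,-.26,.25)),('chargerflip',side(.47,-.26,.25,flip=True))):print(n,inc(T,t))
E
```

```text
sheettop [[0.5656, 0.3496], [0.5577, 0.2357]]
len 0.11416541283149419 yaw -3.9263389546985508 mid [0.56165598 0.29261193]
block [[0.5131, 0.3582], [0.5046, 0.221], [0.5813, 0.2193]]
case FL FR NL NR [[0.645, 0.037], [0.6366, -0.1037], [0.4984, 0.0473], [0.4855, -0.0947]]
[ 0.56639572 -0.02854206]
0.14090352865446876 -93.43401567746741
0.1425515175321716 -95.18845834970924
0.1469411943662372 -4.025753754514013
0.15129773078742595 -3.4099251316732277
cam in tool [[0.001, -0.962, -0.274, 0.075], [1.0, 0.001, -0.0, 0.0], [0.0, -0.274, 0.962, 0.02], [0.0, 0.0, 0.0, 1.0]] 360.11397820953124
tool R [[0.968, 0.251, -0.0], [0.251, -0.968, 0.002], [0.0, -0.002, -1.0]]
charger [1.9482, -1.1508, -0.0639, -0.0, -0.0007, -0.9192]
chargerflip [1.9482, -1.1508, -0.0639, -0.0005, 0.0, 0.0808]
```

```bash
python3 - <<'E'
from h import *
T,s=cur();y=np.radians(-4)
t=down(.55,-.03,.45,y,0,False);print(inc(T,t))
t=down(.48,-.26,.42,y,0,False);print(inc(T,t))
E
```

```text
[2.6241, -2.1639, -0.2269, -0.0004, -0.0003, -0.397]
[1.9966, -1.1384, -0.0785, -0.0004, -0.0003, -0.397]
```

arm_command --pt "0.25 -0.2 -0.05 0 0 0" --pt "0.5 -0.41 -0.1 0 0 0" --pt "0.75 -0.6 -0.15 0 0 0" --pt "1 -0.82 -0.2 0 0 0" --pt "1 -0.82 -0.2 0 0 0" --fingers -0.3

```text
t: 0.78
tool_pos: [0.3048, -0.3693, 0.4456]
orientation: [3.115, 0.403, 0.002]
force: [0.3, -0.8, -0.3]
opening: 0.0606
gripper_force: 0.0
```

arm_command --pt "0.25 -0.2 0 0 0 -0.05" --pt "0.5 -0.41 0 0 0 -0.1" --pt "0.75 -0.6 0 0 0 -0.15" --pt "1 -0.82 0 0 0 -0.2" --pt "1 -0.82 0 0 0 -0.25"

```text
t: 1.4
tool_pos: [0.457, -0.1603, 0.4442]
orientation: [-2.719, -1.572, -0.0]
force: [-0.7, -0.3, 0.4]
opening: 0.0603
gripper_force: 0.0
```

```bash
python3 - <<'E'
from h import *
T,s=cur();y=np.radians(-4);print(s['t'],T[:3,3],s['opening'],s['q'])
t=down(.55,-.03,.45,y,0,False);print(inc(T,t))
E
```

```text
1.4 [ 0.45698217 -0.16030097  0.44417285] 0.060319541487180904 [-4.43503291e-01 -2.00055065e-01  1.73965503e+00  5.30762315e-04
  1.60275684e+00  7.86787894e-02]
[0.7967, 0.0781, -0.0288, -0.0002, -0.0002, -0.144]
```

arm_command --pt "0.25 0.02 -0.01 0 0 -0.05" --pt "0.5 0.05 -0.02 0 0 -0.1" --pt "0.8 0.08 -0.03 0 0 -0.144" --pt "0.8 0.08 -0.03 0 0 -0.144" --pt "0.8 0.08 -0.03 0 0 -0.144"

```text
t: 2.02
tool_pos: [0.5504, -0.0337, 0.45]
orientation: [-2.308, -2.13, 0.002]
force: [-0.3, -0.1, 0.4]
opening: 0.0602
gripper_force: 0.0
```

```bash
python3 - <<'E'
from h import *
c=snap('wrist','w1');T,s=cur();print(T[:3,3],s['orientation'])
for n,p in dict(case=(.566,-.028,.074),near=(.49,-.025,.06),sheet=(.5617,.2926,.138)).items():print(n,proj(c,p))
print(inc(T,down(.56,.2926,.30,np.radians(-4))))
E
```

```text
[ 0.5501513  -0.03413967  0.45024194] [-2.30935426e+00 -2.12936261e+00  1.73029018e-03]
case [335.17404027 200.66399147]
near [261.72660673 200.96110838]
sheet [ 295.92807788 -312.54927733]
[1.6323, -0.0833, -0.0846, -0.0003, 0.0002, -0.0036]
```

View pics/w1.png

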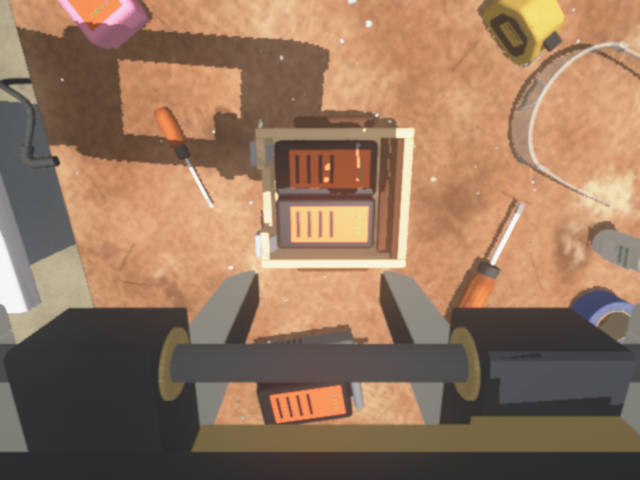

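The wrist view shows the case rim corners at FL (413,128), FR (408,267), NL (258,129) and NR (260,267). The charger is partly hidden at (305,390).

```bash
python3 - <<'E'
from h import *
c=np.load('pics/wrist.npz')
P=[ray(c,*p,.074)[:2] for p in[(413,128),(408,267),(258,129),(260,267)]];print(np.round(P,4).tolist(),np.mean(P,0))
for a,b in((0,1),(2,3),(2,0),(3,1)):
    d=P[b]-P[a];print(np.hypot(*d),np.degrees(np.arctan2(d[1],d[0])))
# batteries top panel edge sanity
E
```

```text
[[0.6443, 0.036], [0.6379, -0.105], [0.4975, 0.0468], [0.482, -0.0927]] [ 0.5654354 -0.0287468]
0.14116209933163162 -92.59996101497275
0.14036673990550008 -96.33836753131942
0.14725769017400894 -4.191983975418605
0.15643888649977186 -4.499397924872105
```

arm_command --pt "0.3 -0.02 0 0 0 0" --pt "0.6 -0.03 0 0 0 0" --pt "0.9 -0.04 0 0 0 0" --pt "1 -0.05 0 0 0 0" --pt "1 -0.05 0 0 0 0"

```text
t: 2.7
tool_pos: [0.5562, 0.1668, 0.4507]
orientation: [2.307, 2.132, -0.001]
force: [0.1, -0.2, 0.2]
opening: 0.0606
gripper_force: 0.0
```

```bash
python3 - <<'E'
from h import *
c=snap('wrist','w2');T,s=cur();print(T[:3,3],s['orientation'])
for n,p in dict(L=(.5656,.3496,.138),R=(.5577,.2357,.138)).items():print(n,proj(c,p))
print(inc(T,down(.561,.2926,.20,np.radians(-4))))
E
```

```text
[0.55630893 0.16585704 0.45071723] [ 2.30814276e+00  2.13035676e+00 -9.29053623e-04]
L [312.81590878 -30.08962456]
R [314.82047472 138.3328701 ]
[0.6339, -0.0273, 0.4181, 0.0, 0.0003, -0.0033]
```

View pics/w2.png

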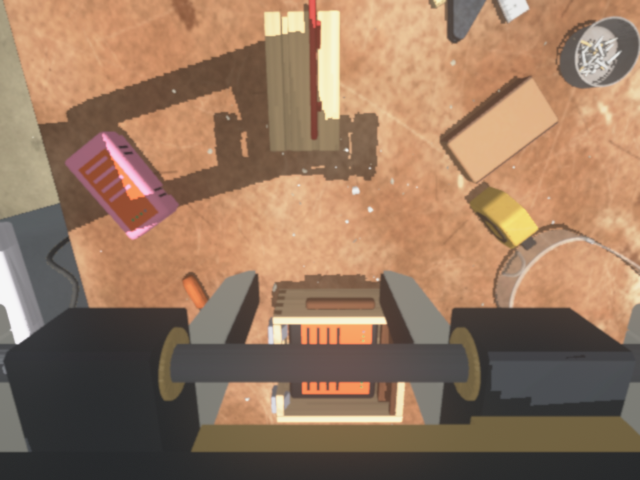

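The wrist view confirms the sheet's right top corner at about (314,138), which matches my prediction of (314.8,138). Going to grasp.

arm_command --pt "0.25 -0.01 0 0 0 0" --pt "0.5 -0.02 0.1 0 0 0" --pt "0.634 -0.027 0.25 0 0 -0.003" --pt "0.634 -0.027 0.418 0 0 -0.003" --pt "0.634 -0.027 0.418 0 0 -0.003"

```text
t: 3.38
tool_pos: [0.5606, 0.2916, 0.3636]
orientation: [-2.299, -2.139, 0.01]
force: [-0.4, -0.3, -0.6]
opening: 0.0604
gripper_force: 0.0
```

```bash
python3 - <<'E'
from h import *
c=snap('wrist','w3');T,s=cur();print(T[:3,3])
im=c['image'];hsv=cv2.cvtColor(im,cv2.COLOR_RGB2HSV);m=cv2.inRange(hsv,(0,150,40),(8,255,255))|cv2.inRange(hsv,(172,150,40),(180,255,255))
for v in range(0,330,30):
    u=np.where(m[v,200:440])[0]+200
    if len(u):print(v,u.min(),u.max(),[ray(c,x,v,.138)[:2].round(4).tolist() for x in(u.min(),u.max())])
print(inc(T,down(.5615,.2926,.126,np.radians(-4))))
E
```

```text
[0.56120582 0.29184702 0.3662209 ]
300 320 324 [[0.5575, 0.2636], [0.56, 0.2634]]
[0.0045, 0.0021, 0.3661, -0.0008, 0.0006, -0.0007]
```

View pics/w3.png

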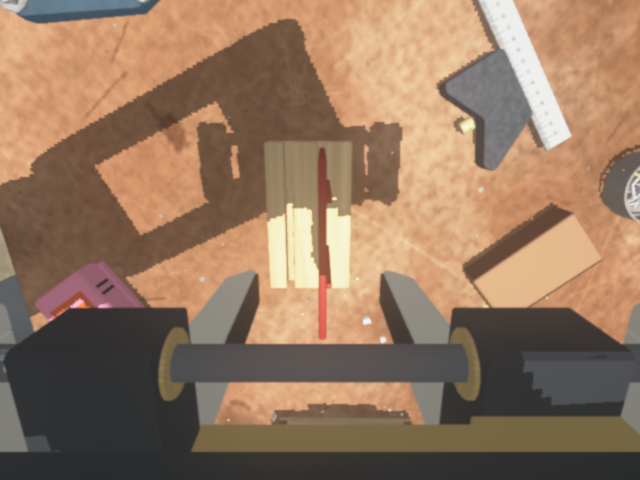

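The sheet is centred between the fingers (u≈322), with its ends at v≈148 and 338. Descend, then close.

arm_command --pt "0.004 0 0.12 0 0 0" --pt "0.004 0 0.24 0 0 0" --pt "0.004 0 0.366 0 0 0" --pt "0.004 0 0.366 0 0 0" --pt "0.004 0 0.366 0 0 0"

```text
t: 4.05
tool_pos: [0.562, 0.2943, 0.2966]
orientation: [2.298, 2.141, 0.005]
force: [0.4, -0.6, -0.0]
opening: 0.0606
gripper_force: 0.0
```

arm_command --pt "0 0 0 0 0 0" --pt "0 0 0 0 0 0" --pt "0 0 0 0 0 0" --pt "0 0 0 0 0 0" --pt "0 0 0 0 0 0" --fingers 1 --force 30

```text
t: 4.68
tool_pos: [0.5609, 0.2948, 0.2938]
orientation: [-2.297, -2.143, 0.0]
force: [-0.0, 0.9, -0.0]
opening: 0.0148
gripper_force: 0.0
```

```bash
python3 - <<'E'
from h import *
c=snap('wrist');T,s=cur();print(T[:3,3],s['opening'],s['gripper_force'],s['force'])
print('centre pix',proj(c,(.5615,.2926,.138)))
E
```

```text
[0.56091475 0.29477839 0.29384701] 0.011276677207739831 0.0 [ 0.38653081 -0.42455181  0.48923379]
centre pix [321.89307428 320.65737015]
```

arm_command --pt "0 0 0 0 0 0" --pt "0 0 0 0 0 0" --pt "0 0 -0.05 0 0 0" --pt "0 0 -0.2 0 0 0" --pt "0 0 -0.45 0 0 0"

```text
t: 5.35
tool_pos: [0.5603, 0.2944, 0.3831]
orientation: [-2.297, -2.141, 0.007]
force: [0.5, -0.1, -0.1]
opening: 0.0046
gripper_force: 30.0
```

```bash
python3 - <<'E'
from h import *
T,s=cur();print(T[:3,3],s['orientation'],s['opening'],s['gripper_force'],s['force'])
c=np.radians(-4.3);C=np.array([.5655,-.0287,0]);h=np.array([np.cos(c),np.sin(c),0]);l=np.array([-np.sin(c),np.cos(c),0])
# waypoint: grasp above/behind case, pitched 55deg
g=C-.10*h;print(inc(T,down(g[0],g[1],.22,c,np.radians(55))))
E
```

```text
[0.56028142 0.29442029 0.3831129 ] [-2.29653276 -2.14140398  0.00662293] 0.004614355962999711 29.999521672725677 [ 0.47164077 -0.09129044 -0.11932869]
[-1.603, -1.0438, 0.3441, -0.3068, -0.0002, 0.0018]
```

arm_command --pt "-0.2 -0.15 -0.05 -0.02 0 0" --pt "-0.4 -0.3 -0.1 -0.06 0 0" --pt "-0.6 -0.45 -0.1 -0.11 0 0" --pt "-0.8 -0.6 -0.1 -0.16 0 0" --pt "-0.8 -0.6 -0.1 -0.16 0 0"

```text
t: 5.98
tool_pos: [0.4267, 0.1417, 0.403]
orientation: [1.999, 1.862, 0.48]
force: [0.3, 0.7, -0.6]
opening: 0.0052
gripper_force: 30.0
```

```bash
python3 - <<'E'
from h import *
T,s=cur();print(T[:3,3],s['q'])
c=np.radians(-4.3);C=np.array([.5655,-.0287,0]);h=np.array([np.cos(c),np.sin(c),0]);l=np.array([-np.sin(c),np.cos(c),0])
g=C-.10*h;print(inc(T,down(g[0],g[1],.22,c,np.radians(55))))
E
```

```text
[0.42665459 0.14173891 0.40297269] [ 0.27707414 -0.54388897  2.11804919 -0.18663525  1.09574161  0.39379153]
[-0.796, -0.588, 0.1733, -0.1449, -0.0008, 0.0009]
```

```bash
cat > kin.py <<'E'
from h import *
from scipy.optimize import least_squares
S=[([-1.40244,.13108,1.48915,0,1.52297,-.0854],[.15061,-.58059,.40380]),([-.443503,-.200055,1.739655,.00053,1.602757,.07868],[.45698,-.16030,.44417]),
 ([.27707414,-.54388897,2.11804919,-.18663525,1.09574161,.39379153],[.42665459,.14173891,.40297269])]
def fk(q,p):
    a1,h0,L1,L2,e,d6=p;Rz=lambda a:R.from_euler('z',a);Ry=lambda a:R.from_euler('y',a)
    A=Rz(q[0]);P=A.apply([a1,0,h0]);A=A*Ry(q[1]);P=P+A.apply([0,0,L1]);A=A*Ry(q[2]);P=P+A.apply([e,0,L2])
    A=A*Rz(q[3])*Ry(q[4]);P=P+A.apply([0,0,d6]);return P,A*Rz(q[5])
f=least_squares(lambda p:np.concatenate([(fk(q,p)[0]-x) for q,x in S]+[.01*(np.array(p)-[0,.4,.4,.5,0,.1])]),[0,.4,.4,.5,0,.1])
p=f.x
lo=np.array([-2.96,-.89,.02,-1.34,0,-2.66]);hi=np.array([2.96,2.26,2.5,4.48,2.73,2.66])
# constant tool offset about z
T0=R.from_rotvec(np.array([-3.11474,-.397325,9.5e-5])).as_matrix();OFF=fk(S[0][0],p)[1].as_matrix().T@T0
def ik(T,q0):
    r=least_squares(lambda q:np.r_[(fk(q,p)[0]-T[:3,3])*5,(R.from_matrix(T[:3,:3].T@(fk(q,p)[1].as_matrix()@OFF))).as_rotvec()],q0,bounds=(lo,hi))
    return r.x,np.sqrt(2*r.cost)
E
python3 - <<'E'
from kin import *
print(p.round(4),f.fun[:9].round(4));print(OFF.round(2))
c=np.radians(-4.3);C=np.array([.5655,-.0287,0]);h=np.array([np.cos(c),np.sin(c),0])
s=read_state()
def grasp_for(th,xe,zb,d=.011):
    # sheet tilt th above horizontal, far bottom corner at case x=xe,z=zb; sheet held d from near edge
    L=.131-d;m=np.array([np.sin(th),np.cos(th)])*.0025
    x=xe-L*np.cos(th)+m[0];z=zb+L*np.sin(th)+m[1];g=C+h*x
    return down(g[0],g[1],z,c,np.pi/2-th)
for th in(20,25,30,35,40,45,50):
    t=np.radians(th)
    for xe,zb in((.03,.075),(.064,.053)):
        T=grasp_for(t,xe,zb);q,e=ik(T,s['q']);low=(T[:3,3]+T[:3,:3]@[0,-.094,.102])[2]
        print(th,xe,T[:3,3].round(3),q.round(2),round(e,4),'bodylow',low.round(3))
E
```

```text
[ 0.0293 -0.716   0.102   0.5063 -0.9595 -0.0852] [-0.0508 -0.0068 -0.0002 -0.0188 -0.0479 -0.0003 -0.0002 -0.0059  0.0006]
[[-0. -1.  0.]
 [ 1. -0.  0.]
 [-0.  0.  1.]]
20 0.03 [ 0.327 -0.011  0.176] [-0.04 -0.89  2.49 -0.56  0.06  0.57] 0.7642 bodylow 0.052
20 0.064 [ 0.361 -0.013  0.154] [-0.04 -0.87  2.5  -1.34  0.03  1.34] 0.7828 bodylow 0.03
25 0.03 [ 0.337 -0.012  0.199] [-0.04 -0.89  2.49 -0.19  0.16  0.19] 0.6805 bodylow 0.07
25 0.064 [ 0.371 -0.014  0.177] [-0.04 -0.87  2.5  -0.23  0.12  0.24] 0.6994 bodylow 0.048
30 0.03 [ 0.349 -0.012  0.221] [-0.04 -0.89  2.49 -0.11  0.27  0.11] 0.5977 bodylow 0.088
30 0.064 [ 0.383 -0.015  0.199] [-0.04 -0.87  2.5  -0.12  0.23  0.12] 0.6173 bodylow 0.066
35 0.03 [ 0.362 -0.013  0.242] [-0.04 -0.89  2.49 -0.07  0.38  0.08] 0.5163 bodylow 0.106
35 0.064 [ 0.396 -0.016  0.22 ] [-0.05 -0.86  2.5  -0.07  0.34  0.08] 0.5368 bodylow 0.084
40 0.03 [ 0.378 -0.015  0.261] [-0.04 -0.89  2.5  -0.05  0.49  0.06] 0.4364 bodylow 0.124
40 0.064 [ 0.412 -0.017  0.239] [-0.05 -0.86  2.5  -0.05  0.45  0.06] 0.4581 bodylow 0.102
45 0.03 [ 0.395 -0.016  0.28 ] [-0.04 -0.89  2.5  -0.04  0.61  0.05] 0.3585 bodylow 0.141
45 0.064 [ 0.429 -0.018  0.258] [-0.05 -0.85  2.5  -0.04  0.56  0.05] 0.3814 bodylow 0.119
50 0.03 [ 0.413 -0.017  0.296] [-0.05 -0.89  2.5  -0.03  0.72  0.04] 0.2848 bodylow 0.158
50 0.064 [ 0.447 -0.02   0.274] [-0.05 -0.85  2.5  -0.03  0.68  0.04] 0.3068 bodylow 0.136
```

```bash
sed -i 's/a1,h0,L1,L2,e,d6=p/a1,h0,L1,L2,e,d6,y1,y2=p/; s/\[a1,0,h0\]/[a1,y1,h0]/; s/A=A\*Rz(q\[3\])\*Ry(q\[4\]);P=P+A.apply(\[0,0,d6\])/A=A*Rz(q[3]);P=P+A.apply([0,y2,0]);A=A*Ry(q[4]);P=P+A.apply([0,0,d6])/; s/\[0,.4,.4,.5,0,.1\]/[0,.4,.4,.5,0,.1,.05,0]/g; s/^f=/W=.003\nf=/; s/\.01\*(np/W*(np/' kin.py
cat > plan.py <<'E'
from kin import *
c=np.radians(-4.3);C=np.array([.5655,-.0287,0]);h=np.array([np.cos(c),np.sin(c),0])
def grasp_for(th,xe,zb,d=.011):
    L=.131-d;m=np.array([np.sin(th),np.cos(th)])*.0025
    x=xe-L*np.cos(th)+m[0];z=zb+L*np.sin(th)+m[1];g=C+h*x
    return down(g[0],g[1],z,c,np.pi/2-th)
E
python3 - <<'E'
from plan import *
print(p.round(4),f.fun[:9].round(4));print(OFF.round(2))
s=read_state()
for th in(20,30,40,50):
    t=np.radians(th)
    for xe,zb in((.03,.075),(.064,.053)):
        T=grasp_for(t,xe,zb);q,e=ik(T,s['q'])
        print(th,xe,T[:3,3].round(3),q.round(2),round(e,4))
E
```

```text
[ 1.000e-04  3.181e-01  3.691e-01  5.533e-01  6.160e-02  1.914e-01
  5.120e-02 -0.000e+00] [ 0.  0.  0.  0. -0. -0. -0. -0. -0.]
[[-0. -1.  0.]
 [ 1. -0.  0.]
 [-0.  0.  1.]]
20 0.03 [ 0.327 -0.011  0.176] [ 0.1  -0.29  2.5  -1.34  0.42  1.49] 0.7003
20 0.064 [ 0.361 -0.013  0.154] [-0.43  0.13  2.5   2.39  0.85 -2.66] 0.5182
30 0.03 [ 0.349 -0.012  0.221] [-0.14 -0.58  2.5  -0.01  0.5  -0.03] 0.5137
30 0.064 [ 0.383 -0.015  0.199] [-0.16 -0.42  2.5   0.13  0.23 -0.18] 0.3907
40 0.03 [ 0.378 -0.015  0.261] [-0.19 -0.72  2.5   0.1   0.66 -0.17] 0.253
40 0.064 [ 0.412 -0.017  0.239] [-0.19 -0.58  2.5   0.17  0.45 -0.24] 0.1508
50 0.03 [ 0.413 -0.017  0.296] [-0.2  -0.75  2.47  0.13  0.73 -0.19] 0.0
50 0.064 [ 0.447 -0.02   0.274] [-0.19 -0.56  2.4   0.13  0.6  -0.2 ] 0.0
```

```bash
sed -i 's/g=C+h\*x$/g=C+h*x+.0018*np.array([-h[1],h[0],0])/' plan.py
python3 - <<'E'
from plan import *
s=read_state();T,_=cur()
for th,xe,zb in((50,.03,.095),(47,.04,.085),(47,.064,.053),(45,.064,.053)):
    t=grasp_for(np.radians(th),xe,zb);q,e=ik(t,s['q']);print(th,xe,t[:3,3].round(3),q.round(2),round(e,4),inc(T,t))
# support pose: lower finger inner tip (opening o) at case x,z
def sup(pitch,x,z,o):
    g=C+h*x;t=down(g[0],g[1],z,c,pitch,False);t[:3,3]-=t[:3,:3]@[0,-o/2,.186];return t
for pd in(30,35,40,45):
    for z in(.12,.07):
        t=sup(np.radians(pd),-.058,z,.03);q,e=ik(t,s['q']);print(pd,z,t[:3,3].round(3),q.round(2),round(e,4),'low',(t[:3,3]+t[:3,:3]@[0,-.094,.102])[2].round(3))
E
```

```text
50 0.03 [ 0.413 -0.015  0.316] [-0.2  -0.77  2.45  0.11  0.77 -0.18] 0.0 [-0.7887, -0.2177, 0.374, -0.0616, -0.0007, 0.001]
47 0.04 [ 0.412 -0.015  0.297] [-0.2  -0.78  2.5   0.14  0.68 -0.2 ] 0.0049 [-0.7887, -0.2716, 0.4576, -0.0783, -0.0007, 0.001]
47 0.064 [ 0.436 -0.017  0.265] [-0.19 -0.61  2.47  0.16  0.54 -0.22] 0.0 [-0.7891, -0.2439, 0.6557, -0.0783, -0.0007, 0.001]
45 0.064 [ 0.429 -0.017  0.258] [-0.19 -0.63  2.5   0.17  0.51 -0.24] 0.0149 [-0.789, -0.2923, 0.6683, -0.0894, -0.0007, 0.001]
30 0.12 [ 0.428 -0.018  0.289] [-0.19 -0.57  2.35  0.08  0.84 -0.15] 0.0 low 0.153
30 0.07 [ 0.428 -0.018  0.239] [-0.19 -0.49  2.4   0.09  0.72 -0.16] 0.0 low 0.103
35 0.12 [ 0.414 -0.017  0.281] [-0.2  -0.68  2.44  0.1   0.77 -0.17] 0.0 low 0.143
35 0.07 [ 0.414 -0.017  0.231] [-0.2  -0.58  2.49  0.12  0.64 -0.2 ] 0.0 low 0.093
40 0.12 [ 0.4   -0.016  0.272] [-0.2  -0.74  2.5   0.12  0.72 -0.19] 0.0454 low 0.134
40 0.07 [ 0.4   -0.016  0.222] [-0.2  -0.58  2.5   0.12  0.59 -0.2 ] 0.0966 low 0.084
45 0.12 [ 0.387 -0.015  0.262] [-0.2  -0.72  2.5   0.11  0.69 -0.18] 0.1612 low 0.124
45 0.07 [ 0.387 -0.015  0.212] [-0.19 -0.55  2.5   0.11  0.54 -0.19] 0.2081 low 0.074
```

arm_command --pt "-0.2 -0.05 0.05 0 0 0" --pt "-0.4 -0.1 0.15 -0.02 0 0" --pt "-0.6 -0.16 0.25 -0.04 0 0" --pt "-0.789 -0.218 0.374 -0.0616 0 0" --pt "-0.789 -0.218 0.374 -0.0616 0 0"

```text
t: 6.6
tool_pos: [0.4165, -0.0158, 0.3154]
orientation: [1.88, 1.744, 0.63]
force: [-0.0, -0.1, -0.9]
opening: 0.0049
gripper_force: 30.0
```

```bash
python3 - <<'E'
from plan import *
T,s=cur();print(s['t'],T[:3,3],s['q'].round(3),s['opening'])
print(inc(T,grasp_for(np.radians(50),.03,.095)))
a=snap('top')['image'][:,:,::-1];b=snap('wrist')['image'][:,:,::-1]
a=cv2.resize(a[190:310,180:340],(640,480),interpolation=cv2.INTER_CUBIC)
cv2.imwrite('pics/m4.png',cv2.resize(np.vstack([a[:330],b[:270]]),(640,600)))
E
```

```text
6.6 [ 0.41651346 -0.01580063  0.31544098] [-0.198 -0.752  2.438  0.114  0.771 -0.177] 0.004906574889785558
[0.0006, -0.0084, -0.0136, -0.0021, -0.0004, -0.0001]
```

View pics/m4.png

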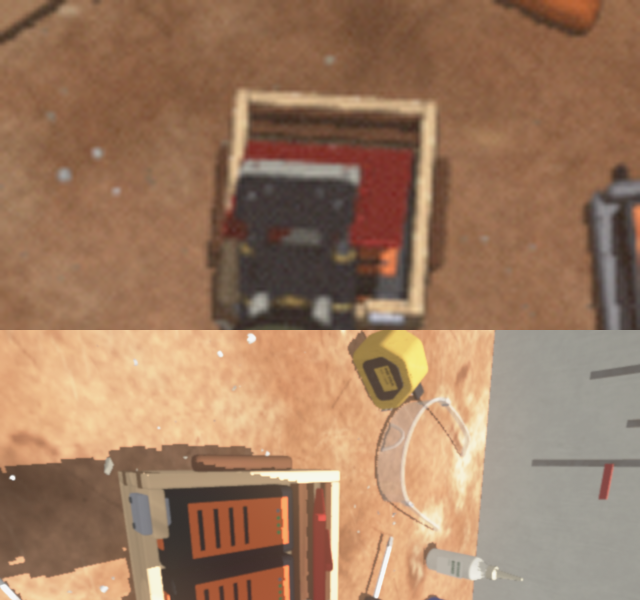

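The top view shows the sheet's far edge between crop (246,142) and (413,150), lying within the case. I'll check its lateral centring.

```bash
python3 - <<'E'
from plan import *
t=np.load('pics/top.npz');l=np.array([-h[1],h[0],0])
for p,z in(((246,142),.097),((413,150),.097),((238,90),.074),((437,102),.074),((433,300),.074)):
    P=ray(t,180+p[0]/4,190+p[1]/4,z);print(p,'case x,y',((P-C)@h).round(4),((P-C)@l).round(4))
T,s=cur()
print('A',inc(T,grasp_for(np.radians(50),.050,.062)));print('B',inc(T,grasp_for(np.radians(50),.0635,.0525)))
E
```

```text
(246, 142) case x,y 0.0328 0.0587
(413, 150) case x,y 0.0345 -0.0572
(238, 90) case x,y 0.0748 0.07
(437, 102) case x,y 0.0751 -0.0708
(433, 300) case x,y -0.066 -0.0775
A [-0.0097, -0.051, 0.186, -0.0009, -0.001, 0.0007]
B [-0.01, -0.0296, 0.2657, -0.0009, -0.001, 0.0007]
```

arm_command --pt "-0.005 -0.03 0.06 0 0 0" --pt "-0.01 -0.05 0.12 -0.001 0 0" --pt "-0.01 -0.051 0.186 -0.001 -0.001 0" --pt "-0.01 -0.051 0.186 -0.001 -0.001 0" --pt "-0.01 -0.051 0.186 -0.001 -0.001 0"

```text
t: 7.32
tool_pos: [0.433, -0.0161, 0.2827]
orientation: [1.869, 1.744, 0.633]
force: [-0.1, -0.3, -0.9]
opening: 0.0048
gripper_force: 30.0
```

```bash
python3 - <<'E'
from plan import *
T,s=cur();print(T[:3,3],s['force'])
print('A',inc(T,grasp_for(np.radians(50),.050,.062)));print('B',inc(T,grasp_for(np.radians(50),.0635,.0525)))
E
```

```text
[ 0.43304841 -0.01612611  0.28265441] [-0.05914024 -0.26798365 -0.9432058 ]
A [-0.0041, 0.0043, -0.0016, 0.0003, -0.0005, 0.0017]
B [-0.0043, 0.0254, 0.0782, 0.0003, -0.0005, 0.0017]
```

arm_command --pt "-0.004 0.005 0.02 0 0 0.002" --pt "-0.004 0.01 0.04 0 0 0.002" --pt "-0.004 0.017 0.06 0 0 0.002" --pt "-0.004 0.025 0.078 0 0 0.002" --pt "-0.004 0.025 0.078 0 0 0.002"

```text
t: 7.95
tool_pos: [0.4465, -0.0187, 0.273]
orientation: [1.878, 1.738, 0.634]
force: [-1.8, -0.2, -0.9]
opening: 0.0051
gripper_force: 30.0
```

```bash
python3 - <<'E'
from plan import *
T,s=cur();print(T[:3,3],s['force'],s['wrist_torque'])
print('B',inc(T,grasp_for(np.radians(50),.0635,.0525)))
def sup(pitch,x,z,o):
    g=C+h*x;t=down(g[0],g[1],z,c,pitch,False);t[:3,3]-=t[:3,:3]@[0,-o/2,.186];return t
# current inner fingertip position in case coords when opened
tip=T[:3,3]+T[:3,:3]@[0,-.0025,.186];print('tip',(tip-C)@h,tip[2])
# open 0.024; tips along sheet
D=np.radians
for nm,t in(('s1 th40',sup(D(37),.0635-.115*np.cos(D(40)),.0525+.115*np.sin(D(40)),.030)),('s2 th25',sup(D(35),.0635-.122*np.cos(D(25)),.0525+.122*np.sin(D(25)),.034)),('s3 th10',sup(D(35),.0635-.124*np.cos(D(10)),.0525+.124*np.sin(D(10)),.036))):
    print(nm,inc(T,t),ik(t,s['q']))
E
```

```text
[ 0.44651916 -0.01873438  0.27301657] [-1.80480997 -0.23932423 -0.89294764] [-0.05190612  0.73321521 -0.13406556]
B [0.0039, 0.0043, -0.0026, -0.0001, -0.0001, -0.0007]
tip -0.001805280098688163 0.12888002784705976
s1 th40 [-0.005, 0.0155, -0.0586, 0.0165, -0.0001, -0.0007] (array([-0.19023396, -0.57371006,  2.38435798,  0.10869881,  0.69126439,
       -0.17601883]), np.float64(5.438277948566507e-11))
s2 th25 [-0.0053, -0.1003, -0.0394, 0.0277, -0.0001, -0.0007] (array([-0.19386245, -0.59428791,  2.42356857,  0.10479257,  0.70747595,
       -0.17724357]), np.float64(2.4452192507853742e-08))
s3 th10 [-0.0056, -0.236, 0.039, 0.0277, -0.0001, -0.0007] (array([-0.19807514, -0.58714155,  2.47672264,  0.11687012,  0.64799043,
       -0.19427987]), np.float64(1.4934109831380973e-10))
```

arm_command --pt "0 0 0 0 0 0" --pt "0 0 0 0 0 0" --pt "0 0 0 0 0 0" --pt "0 0.005 -0.02 0.005 0 0" --pt "0 0.01 -0.03 0.01 0 0" --fingers 0.27

```text
t: 8.57
tool_pos: [0.4442, -0.0185, 0.2799]
orientation: [1.898, 1.757, 0.611]
force: [1.3, -0.5, 0.2]
opening: 0.0339
gripper_force: 0.1
```

```bash
cat >> plan.py <<'E'
D=np.radians
def sup(pitch,x,z,o):
    g=C+h*x;t=down(g[0],g[1],z,c,pitch,False);t[:3,3]-=t[:3,:3]@[0,-o/2,.186];return t
def supth(th,s,pitch,o=.034):return sup(D(pitch),.0635-s*np.cos(D(th)),.0525+s*np.sin(D(th)),o)
E
python3 - <<'E'
from plan import *
T,s=cur();print(s['opening'],s['force'],s['gripper_force'])
for a in((40,.115,37),(32,.118,35),(25,.121,35),(17,.123,35),(10,.124,35)):print(a,inc(T,supth(*a)))
a=snap('scene')['image'][:,:,::-1]
cv2.imwrite('pics/s5.png',cv2.resize(a[220:320,230:350],(720,600),interpolation=cv2.INTER_CUBIC))
E
```

```text
0.03388138033783504 [ 1.26715063 -0.47238583  0.20054955] 0.11421078233979642
(40, 0.115, 37) [-0.0052, 0.0114, -0.0245, 0.0069, -0.0001, -0.0007]
(32, 0.118, 35) [-0.0053, -0.0386, -0.0126, 0.018, -0.0001, -0.0007]
(25, 0.121, 35) [-0.0055, -0.1115, 0.0025, 0.018, -0.0001, -0.0007]
(17, 0.123, 35) [-0.0057, -0.1898, 0.0375, 0.018, -0.0001, -0.0007]
(10, 0.124, 35) [-0.0058, -0.2521, 0.0802, 0.018, -0.0001, -0.0007]
```

View pics/s5.png

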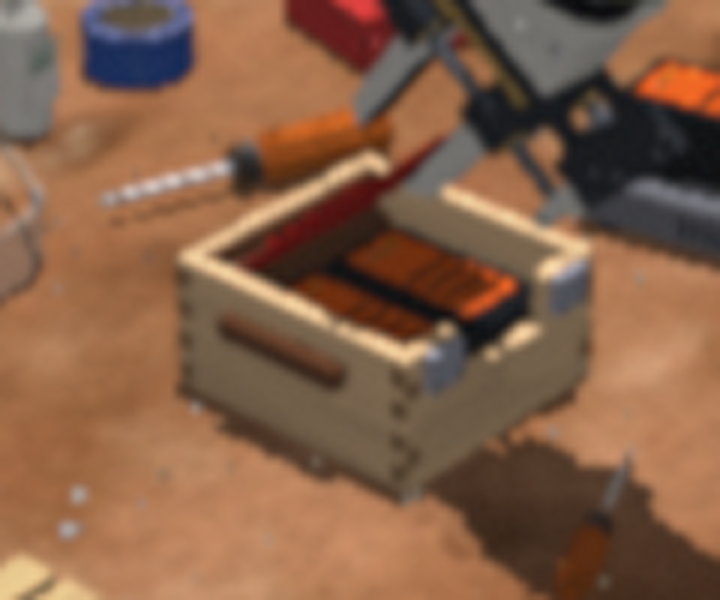

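The scene view shows the sheet leaning on the lower finger at (410,180), with its far edge under the cleat and the case upright. Lowering.

arm_command --pt "-0.002 0.011 -0.024 0.007 0 0" --pt "-0.004 -0.015 -0.018 0.012 0 0" --pt "-0.005 -0.039 -0.013 0.018 0 0" --pt "-0.005 -0.075 -0.005 0.018 0 0" --pt "-0.005 -0.112 0.0025 0.018 0 0"

```text
t: 9.25
tool_pos: [0.4264, -0.0181, 0.2644]
orientation: [1.936, 1.792, 0.567]
force: [-0.2, 0.3, 0.6]
opening: 0.0337
gripper_force: 0.1
```

```bash
python3 - <<'E'
from plan import *
T,s=cur();print(s['opening'],s['force'],s['gripper_force'])
for a in((25,.121,35),(17,.123,35),(12,.124,35),(9,.125,35)):print(a,inc(T,supth(*a)))
c2=snap('scene');im=c2['image'];hsv=cv2.cvtColor(im,cv2.COLOR_RGB2HSV);m=(cv2.inRange(hsv,(0,140,40),(5,255,200))|cv2.inRange(hsv,(174,140,40),(180,255,200)))
# predicted near edge corner pixels and far corners for theta
l=np.array([-h[1],h[0],0])
for th in(20,25,30):
    print(th,[proj(c2,C+h*(.0635-.131*np.cos(D(th)))+l*y+[0,0,.0525+.131*np.sin(D(th))]).round(1).tolist() for y in(.058,-.058)])
ys,xs=np.where(m[225:300,250:345]);print(xs.min()+250,xs.max()+250,ys.min()+225,ys.max()+225,len(xs))
E
```

```text
0.03371660615646055 [-0.23447451  0.32958865  0.55464567] 0.12673196266405284
(25, 0.121, 35) [-0.0007, 0.0062, -0.0041, -0.0, -0.0002, -0.0007]
(17, 0.123, 35) [-0.0009, -0.0699, 0.0352, -0.0, -0.0002, -0.0007]
(12, 0.124, 35) [-0.001, -0.1141, 0.0664, -0.0, -0.0002, -0.0007]
(9, 0.125, 35) [-0.001, -0.1408, 0.0857, -0.0, -0.0002, -0.0007]
20 [[295.7, 269.8], [321.4, 254.6]]
25 [[294.5, 266.0], [320.4, 251.0]]
30 [[293.1, 262.3], [319.0, 247.5]]
271 343 225 271 393
```

arm_command --pt "0 -0.02 0.01 0 0 0" --pt "0 -0.045 0.022 0 0 0" --pt "0 -0.07 0.035 0 0 0" --pt "0 -0.114 0.066 0 0 0" --pt "0 -0.141 0.086 0 0 0"

```text
t: 9.93
tool_pos: [0.4132, -0.017, 0.2338]
orientation: [1.936, 1.792, 0.566]
force: [-0.4, -0.2, -0.7]
opening: 0.0334
gripper_force: 0.1
```

```bash
python3 - <<'E'
from plan import *
T,s=cur();print(s['opening'],s['force'],s['gripper_force'])
print(inc(T,supth(9,.125,35)))
b=supth(8,.126,35);
for dx,dz in((-.025,0),(-.06,.03),(-.04,.12)):
    t=b.copy();t[:3,3]+=h*dx+[0,0,dz];print(inc(T,t),ik(t,s['q'])[1])
a=snap('scene')['image'][:,:,::-1];b=snap('wrist')['image'][:,:,::-1]
cv2.imwrite('pics/s6.png',np.hstack([cv2.resize(a[230:310,250:346],(480,400),interpolation=cv2.INTER_CUBIC),cv2.resize(b[:400],(320,200)).repeat(2,0)[:400]]))
E
```

```text
0.03341826177553071 [-0.44031754 -0.18490454 -0.71187482] 0.1397018227726221
[-0.0011, 0.0009, -0.0014, -0.0002, -0.0002, -0.0007]
[-0.0014, -0.1127, -0.0685, -0.0002, -0.0002, -0.0007] 0.07697694193899184
[-0.0014, -0.1701, -0.2917, -0.0002, -0.0002, -0.0007] 0.1617077519487817
[-0.0004, 0.1697, -0.6032, -0.0002, -0.0002, -0.0007] 0.04251257601196916
```

View pics/s6.png

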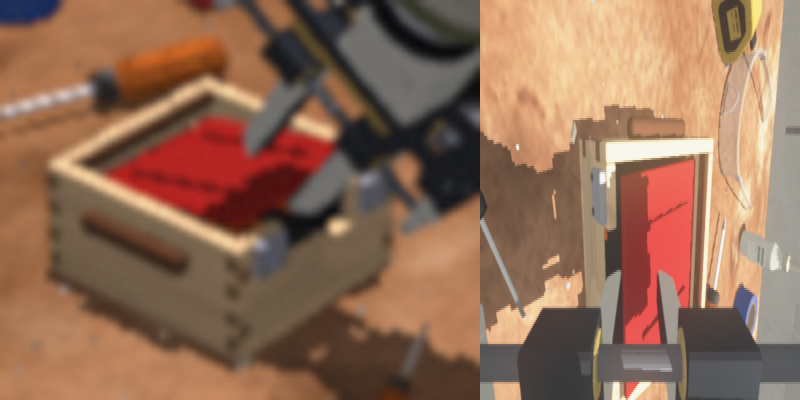

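The picture shows the sheet ribs up, its far edge under the cleat and its near edge resting on the lower fingertip just above the catches. Now withdraw the fingertip backwards.

```bash
python3 - <<'E'
from plan import *
T,s=cur()
for a in((D(30),-.068,.074,.034),(D(24),-.078,.076,.034),(D(20),-.086,.078,.034),(D(20),-.086,.13,.034)):
    t=sup(*a);print(inc(T,t),ik(t,s['q'])[1])
E
```

```text
[-0.0011, 0.0561, -0.0223, 0.0272, -0.0002, -0.0007] 6.42855355639292e-10
[-0.001, 0.116, -0.0369, 0.0606, -0.0003, -0.0007] 1.0603070120029322e-14
[-0.0009, 0.1509, -0.0478, 0.0828, -0.0003, -0.0007] 5.263777828649988e-13
[-0.0004, 0.2996, -0.261, 0.0828, -0.0003, -0.0007] 1.0699223326649358e-09
```

arm_command --pt "0 0.056 -0.022 0.027 0 0" --pt "0 0.116 -0.037 0.06 0 0" --pt "0 0.151 -0.048 0.083 0 0" --pt "0 0.18 -0.09 0.083 0 0" --pt "0 0.3 -0.261 0.083 0 0"

```text
t: 10.65
tool_pos: [0.4316, -0.0185, 0.3101]
orientation: [2.105, 1.949, 0.343]
force: [0.7, 0.6, 0.3]
opening: 0.034
gripper_force: 0.0
```

```bash
python3 - <<'E'
from plan import *
T,s=cur();print(T[:3,3],s['opening'],s['force'],s['q'])
# press pose: closing line across, fingers at y +-, opening .078; centre case x=-.052
l=np.array([-h[1],h[0],0])
for f in(1,):
  for tip in(.12,.075,.056,.05):
    g=C-h*.052;t=side(g[0],g[1],tip+.019,c,flip=True);q,e=ik(t,s['q']);print(tip,t[:3,3].round(4),inc(T,t),q.round(2),round(e,4))
c2=snap('scene','s7')
for th in(0,4,8):print(th,[proj(c2,C+h*(.0655-.131*np.cos(D(th)))+l*y+[0,0,.056+.131*np.sin(D(th))]).round(1).tolist() for y in(.058,-.058)])
E
```

```text
[ 0.43164689 -0.01846756  0.31005131] 0.034017821998289205 [0.69978811 0.55457647 0.3275972 ] [-0.17783637 -0.482531    2.22457974  0.04194558  1.05549638 -0.11531351]
0.12 [ 0.5136 -0.0248  0.306 ] [-0.0003, 0.3799, 0.1586, 0.086, -0.087, 0.494] [-0.15 -0.03  1.84 -0.    1.33  1.5 ] 0.0
0.075 [ 0.5136 -0.0248  0.261 ] [-0.0008, 0.3036, 0.3703, 0.086, -0.087, 0.494] [-0.15  0.02  1.88 -0.    1.25  1.5 ] 0.0
0.056 [ 0.5136 -0.0248  0.242 ] [-0.001, 0.2713, 0.4596, 0.086, -0.087, 0.494] [-0.15  0.04  1.89 -0.    1.21  1.5 ] 0.0
0.05 [ 0.5136 -0.0248  0.236 ] [-0.0011, 0.2611, 0.4878, 0.086, -0.087, 0.494] [-0.15  0.05  1.89 -0.    1.2   1.5 ] 0.0
0 [[297.3, 282.9], [322.7, 267.2]]
4 [[297.2, 280.1], [322.7, 264.5]]
8 [[296.9, 277.3], [322.5, 261.8]]
```

arm_command --pt "0 0.05 -0.05 0.01 -0.01 0.055" --pt "0 0.15 0 0.02 -0.02 0.11" --pt "0 0.25 0.05 0.03 -0.03 0.165" --pt "0 0.33 0.08 0.039 -0.039 0.22" --pt "0 0.37 0.1 0.047 -0.047 0.27" --fingers -0.59

```text
t: 11.32
tool_pos: [0.5096, -0.0245, 0.3191]
orientation: [2.865, 0.926, 0.186]
force: [-0.5, 1.6, -0.0]
opening: 0.0732
gripper_force: 0.0
```

```bash
cat >> plan.py <<'E'
def press(x,tip,y=0):
    g=C+h*x+y*np.array([-h[1],h[0],0]);return side(g[0],g[1],tip+.019,c,flip=True)
E
python3 - <<'E'
from plan import *
T,s=cur();print(inc(T,press(-.052,.12)))
E
```

```text
[0.0102, 0.0024, 0.0678, 0.0392, -0.0416, 0.2223]
```

arm_command --pt "0 0 0 0.01 -0.01 0.055" --pt "0 0 0.02 0.02 -0.02 0.11" --pt "0.01 0.002 0.05 0.03 -0.03 0.165" --pt "0.01 0.002 0.068 0.039 -0.041 0.222" --pt "0.01 0.002 0.068 0.039 -0.041 0.222"

```text
t: 11.95
tool_pos: [0.5129, -0.0249, 0.3055]
orientation: [3.139, -0.107, 0.002]
force: [0.6, 0.1, -0.2]
opening: 0.0736
gripper_force: 0.0
```

```bash
python3 - <<'E'
from plan import *
T,s=cur();print(T[:3,3],s['force'],s['opening'])
for z in(.09,.07,.058):print(z,inc(T,press(-.052,z)))
b=snap('wrist')['image'][:,:,::-1];a=snap('top')['image'][:,:,::-1]
cv2.imwrite('pics/s8.png',np.hstack([cv2.resize(b,(400,300)),cv2.resize(a[195:285,215:335],(400,300))]))
E
```

```text
[ 0.51285472 -0.02494515  0.30547844] [ 0.57785496  0.05324221 -0.24028299] 0.07359595488975203
0.09 [0.0037, -0.0011, 0.1474, 0.0003, -0.0004, 0.0022]
0.07 [0.0036, -0.0013, 0.2474, 0.0003, -0.0004, 0.0022]
0.058 [0.0035, -0.0013, 0.3074, 0.0003, -0.0004, 0.0022]
```

View pics/s8.png

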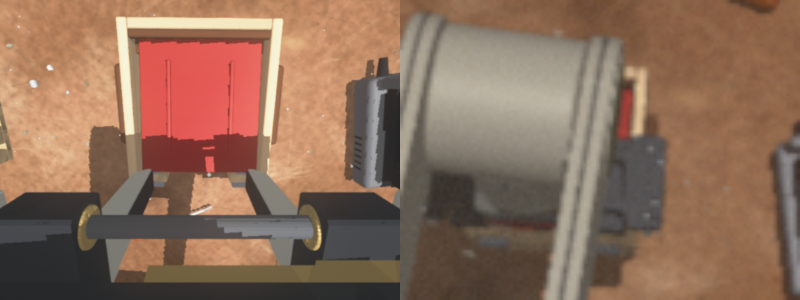

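The pictures show the sheet ribs up in the case, its far edge under the cleat (v≈40) and its near edge at the catches (v≈172). Pressing down.

arm_command --pt "0.003 0 0.1 0 0 0.002" --pt "0.003 0 0.19 0 0 0.002" --pt "0.003 0 0.22 0 0 0.002" --pt "0.003 0 0.247 0 0 0.002" --pt "0.003 0 0.247 0 0 0.002"

```text
t: 12.68
tool_pos: [0.5137, -0.0249, 0.2563]
orientation: [3.138, -0.117, 0.001]
force: [-0.4, -0.0, 0.3]
opening: 0.0741
gripper_force: 0.0
```

arm_command --pt "0 0 0.01 0 0 0" --pt "0 0 0.02 0 0 0" --pt "0 0 0.03 0 0 0" --pt "0 0 0.04 0 0 0" --pt "0 0 0.05 0 0 0"

```text
t: 13.3
tool_pos: [0.5139, -0.0249, 0.2471]
orientation: [3.138, -0.118, 0.002]
force: [-1.9, 0.6, 6.6]
opening: 0.074
gripper_force: 2.9
```

```bash
python3 - <<'E'
from plan import *
T,s=cur();print(T[:3,3],s['force'],s['wrist_torque'],'tip',T[2,3]-.186)
E
```

```text
[ 0.5138537  -0.02494167  0.2470867 ] [-1.87603748  0.64554018  6.58442116] [ 0.25245999  0.39930314 -0.01475216] tip 0.06108670236741953
```

arm_command --pt "0 0 0.008 0 0 0" --pt "0 0 0.015 0 0 0" --pt "0 0 0.022 0 0 0" --pt "0 0 0.03 0 0 0" --pt "0 0 0.03 0 0 0"

```text
t: 13.92
tool_pos: [0.5137, -0.0249, 0.2423]
orientation: [3.138, -0.118, -0.0]
force: [-11.8, 0.8, 23.0]
opening: 0.0738
gripper_force: 11.7
```

arm_command --pt "0 0 0.005 0 0 0" --pt "0 0 0.01 0 0 0" --pt "0 0 0.01 0 0 0" --pt "0 0 0.01 0 0 0" --pt "0 0 0.01 0 0 0"

```text
t: 14.55
tool_pos: [0.5138, -0.0249, 0.2422]
orientation: [3.138, -0.118, -0.0]
force: [-22.1, 2.2, 41.4]
opening: 0.0737
gripper_force: 20.9
```

```bash
python3 - <<'E'
from plan import *
T,s=cur();print(T[:3,3],s['force'],s['wrist_torque'],'tip',T[2,3]-.186)
print(inc(T,press(-.052,.058)))
E
```

```text
[ 0.51376225 -0.02492645  0.24218656] [-22.08926265   2.15035342  41.37949335] [0.75410053 3.98975186 0.0582845 ] tip 0.05618655786818763
[-0.0006, -0.0006, -0.0091, 0.0004, 0.0001, 0.0]
```

arm_command --pt "0 0 -0.02 0 0 0" --pt "0 0 -0.05 0 0 0" --pt "0 0 -0.05 0 0 0" --pt "0 0 -0.018 0 0 0" --pt "0 0 -0.018 0 0 0"

```text
t: 15.18
tool_pos: [0.5139, -0.025, 0.2424]
orientation: [3.138, -0.118, 0.001]
force: [-3.6, -0.6, 11.6]
opening: 0.074
gripper_force: 5.6
```

```bash
python3 - <<'E'
from plan import *
T,s=cur();print(T[:3,3],s['force'],s['wrist_torque'],'tip',T[2,3]-.186,s['gripper_force'])
# charger view pose: camera is ahead of the tool
print('up',inc(T,press(-.052,.13)))
t=np.load('pics/top.npz')
E
```

```text
[ 0.51386142 -0.0249841   0.24235547] [-3.56367447 -0.56178752 11.63058852] [0.35252794 0.63631802 0.00975352] tip 0.056355472639339294 5.590202860767022
up [-0.0009, -0.0004, -0.3682, 0.0004, -0.0002, -0.0001]
```

arm_command --pt "0 0 -0.15 0 0 0" --pt "0 0 -0.4 0 0 0" --pt "-0.05 0.2 -0.6 0 0 0" --pt "-0.15 0.5 -0.75 0 0 0" --pt "-0.25 0.75 -0.8 0 0 0" --fingers -0.9

```text
t: 15.8
tool_pos: [0.4521, -0.1717, 0.4032]
orientation: [3.137, -0.116, 0.003]
force: [0.4, -0.6, -0.8]
opening: 0.0884
gripper_force: 0.0
```

arm_command --pt "-0.05 0.2 0 0 0 0" --pt "-0.1 0.4 0 0 0 0" --pt "-0.1 0.4 0 0 0 0" --pt "-0.1 0.4 0 0 0 0" --pt "-0.1 0.4 0 0 0 0"

```text
t: 16.42
tool_pos: [0.4268, -0.2479, 0.4016]
orientation: [3.139, -0.116, -0.0]
force: [-0.3, 0.1, -0.2]
opening: 0.0883
gripper_force: 0.0
```

```bash
python3 - <<'E'
from plan import *
T,s=cur();print(s['t'],T[:3,3],s['force'])
l=np.array([-h[1],h[0],0])
w=snap('wrist','w9');t=snap('top','t9');sc=snap('scene','s9')
def om(c,roi,z,lo=(3,150,110),hi=(16,255,255)):
    im=cv2.cvtColor(c['image'],cv2.COLOR_RGB2HSV);x0,y0,x1,y1=roi;m=cv2.inRange(im[y0:y1,x0:x1],lo,hi)
    m=cv2.morphologyEx(m,cv2.MORPH_CLOSE,np.ones((9,9)))
    for k in cv2.findContours(m,0,2)[0]:
        if cv2.contourArea(k)<80:continue
        r=cv2.minAreaRect(k);b=cv2.boxPoints(r)+[x0,y0];P=np.array([ray(c,*p,z)[:2] for p in b])
        e=[np.hypot(*(P[1]-P[0])),np.hypot(*(P[2]-P[1]))];d=P[1]-P[0] if e[0]>e[1] else P[2]-P[1]
        print('orange',np.round(b.mean(0),1),P.mean(0).round(4),np.round(e,4),'yaw',np.degrees(np.arctan(d[1]/d[0])).round(2))
om(w,(150,0,500,330),.079);print('top');om(t,(328,232,366,282),.079)
print('proj pack',proj(w,(.505,-.26,.079)))
# red sheet mask in scene: near-corner lines
for th in(0,4,8):print(th,[proj(sc,C+h*(-.0655)+l*y+[0,0,.056+.131*np.sin(D(th))]).round(1).tolist() for y in(.02,0,-.02)])
hs=cv2.cvtColor(sc['image'],cv2.COLOR_RGB2HSV);m=cv2.inRange(hs,(0,140,40),(6,255,255))|cv2.inRange(hs,(172,140,40),(180,255,255))
for u in(303,306,310,314,318):
    v=np.where(m[240:310,u])[0]+240;print(u,v.min() if len(v) else 0,v.max() if len(v) else 0)
E
```

```text
16.425 [ 0.42680565 -0.24791046  0.40162939] [-0.26169955  0.08089164 -0.21110002]
top
proj pack [325.76694916 125.23600458]
0 [[305.9, 277.6], [310.3, 274.8], [314.6, 272.1]]
4 [[305.9, 274.9], [310.3, 272.2], [314.7, 269.5]]
8 [[305.9, 272.2], [310.4, 269.5], [314.7, 266.8]]
303 258 273
306 259 274
310 261 276
314 263 273
318 265 270
```

```bash
python3 - <<'E'
from plan import *
w=np.load('pics/wrist.npz');t=np.load('pics/top.npz')
for n,c,u,v in(('w',w,326,125),('t',t,346,258)):
    hs=cv2.cvtColor(c['image'],cv2.COLOR_RGB2HSV)
    print(n,hs[v-30:v+31:10,u-40:u+41:10].tolist() if n=='w' else hs[v-16:v+17:4,u].tolist())
E
```

```text
w [[[170, 8, 188], [5, 86, 98], [14, 133, 247], [15, 127, 247], [16, 125, 247], [16, 122, 247], [17, 119, 247], [8, 120, 208], [3, 42, 135]], [[170, 8, 188], [5, 96, 96], [8, 126, 188], [15, 129, 247], [8, 128, 216], [3, 47, 147], [6, 79, 168], [14, 128, 247], [4, 86, 110]], [[173, 11, 178], [3, 60, 110], [3, 56, 123], [15, 129, 247], [16, 126, 247], [16, 124, 247], [16, 122, 247], [17, 119, 247], [4, 75, 115]], [[177, 15, 155], [4, 51, 114], [5, 55, 120], [9, 133, 234], [7, 114, 197], [14, 130, 247], [16, 122, 247], [17, 120, 247], [4, 58, 123]], [[2, 25, 132], [2, 37, 124], [3, 58, 115], [15, 130, 247], [15, 128, 247], [8, 125, 215], [4, 44, 145], [15, 123, 247], [5, 47, 130]], [[11, 90, 133], [171, 9, 188], [4, 66, 104], [15, 131, 247], [15, 129, 247], [15, 127, 247], [16, 124, 247], [16, 122, 247], [4, 41, 131]], [[12, 108, 172], [169, 11, 187], [5, 85, 93], [14, 135, 247], [6, 76, 144], [11, 140, 240], [16, 125, 247], [16, 123, 247], [3, 36, 126]]]
t [[19, 34, 182], [19, 34, 189], [19, 33, 170], [20, 36, 169], [18, 39, 157], [22, 33, 147], [20, 34, 136], [20, 41, 123], [19, 38, 106]]
```

```bash
python3 - <<'E'
from plan import *
w=dict(np.load('pics/wrist.npz'));t=dict(np.load('pics/top.npz'));t['image']=cv2.imread('pics/top.png')[:,:,::-1].copy()
def om(c,roi,z,lo,hi,k=9):
    im=cv2.cvtColor(c['image'],cv2.COLOR_RGB2HSV);x0,y0,x1,y1=roi;m=cv2.inRange(im[y0:y1,x0:x1],lo,hi)
    m=cv2.morphologyEx(m,cv2.MORPH_CLOSE,np.ones((k,k)))
    for kk in cv2.findContours(m,0,2)[0]:
        if cv2.contourArea(kk)<100:continue
        r=cv2.minAreaRect(kk);b=cv2.boxPoints(r)+[x0,y0];P=np.array([ray(c,*p,z)[:2] for p in b])
        e=[np.hypot(*(P[1]-P[0])),np.hypot(*(P[2]-P[1]))];d=P[1]-P[0] if e[0]>e[1] else P[2]-P[1]
        print('o',np.round(b,0).tolist(),P.mean(0).round(4),np.round(e,4),'yaw',np.degrees(np.arctan(d[1]/d[0])).round(2))
om(w,(220,20,440,320),.079,(5,95,180),(20,255,255),13)
om(t,(330,232,364,284),.079,(3,120,150),(18,255,255),5)
# dark body outline (w): black/low value vs grey charger
im=cv2.cvtColor(w['image'],cv2.COLOR_RGB2HSV)
for v in(110,140,170):
    print(v,[(u,*im[v,u].tolist()) for u in range(262,300,3)],[(u,*im[v,u].tolist()) for u in range(352,395,3)])
E
```

```text
o [[296.0, 210.0], [314.0, 210.0], [314.0, 236.0], [296.0, 236.0]] [ 0.425  -0.2365] [0.0155 0.0233] yaw -4.42
o [[298.0, 55.0], [350.0, 47.0], [368.0, 158.0], [316.0, 166.0]] [ 0.5173 -0.2666] [0.0403 0.0846] yaw 7.11
o [[267.0, 20.0], [439.0, 20.0], [439.0, 319.0], [267.0, 319.0]] [ 0.454  -0.2796] [0.1288 0.251 ] yaw 1.02
o [[220.0, 20.0], [348.0, 20.0], [348.0, 194.0], [220.0, 194.0]] [ 0.5172 -0.2274] [0.0958 0.1315] yaw -2.94
o [[338.0, 241.0], [352.0, 239.0], [356.0, 269.0], [341.0, 271.0]] [ 0.5189 -0.2641] [0.0415 0.0847] yaw 4.89
110 [(262, 12, 111, 213), (265, 12, 111, 211), (268, 12, 113, 200), (271, 11, 119, 190), (274, 11, 121, 186), (277, 11, 120, 164), (280, 7, 64, 115), (283, 177, 15, 153), (286, 170, 8, 184), (289, 173, 11, 183), (292, 3, 47, 113), (295, 4, 55, 111), (298, 4, 94, 98)] [(352, 17, 119, 247), (355, 17, 118, 247), (358, 8, 121, 204), (361, 3, 48, 139), (364, 4, 58, 127), (367, 4, 81, 113), (370, 177, 13, 198), (373, 177, 11, 203), (376, 177, 15, 186), (379, 4, 36, 156), (382, 11, 121, 201), (385, 12, 122, 205), (388, 12, 124, 196), (391, 12, 123, 190), 
[... 470 characters left out ...]
0, 199), (379, 173, 11, 186), (382, 2, 24, 157), (385, 12, 114, 201), (388, 12, 118, 196), (391, 11, 119, 187), (394, 12, 118, 181)]
170 [(262, 12, 120, 185), (265, 12, 120, 180), (268, 12, 121, 184), (271, 12, 122, 188), (274, 12, 122, 193), (277, 12, 122, 197), (280, 12, 122, 192), (283, 11, 125, 182), (286, 12, 124, 183), (289, 12, 123, 155), (292, 4, 30, 119), (295, 170, 9, 162), (298, 168, 7, 184)] [(352, 5, 40, 120), (355, 5, 38, 120), (358, 4, 36, 121), (361, 4, 34, 121), (364, 6, 34, 121), (367, 4, 32, 121), (370, 6, 35, 118), (373, 5, 57, 99), (376, 175, 8, 184), (379, 173, 5, 193), (382, 170, 8, 187), (385, 0, 13, 157), (388, 11, 110, 188), (391, 12, 118, 192), (394, 12, 119, 189)]
```

```bash
python3 - <<'E'
from plan import *
w=dict(np.load('pics/wrist.npz'));a=D(7.1);u=np.array([np.cos(a),np.sin(a),0]);l=np.array([-u[1],u[0],0]);P0=np.array([.5173,-.2666,.079])
im=cv2.cvtColor(w['image'],cv2.COLOR_RGB2HSV)
def val(p):x=proj(w,p).round().astype(int);return im[x[1],x[0]].tolist() if 0<=x[1]<480 else None
print([ (d,val(P0+u*d*1e-3-l*.024)) for d in range(-74,-40,3)])
print([ (d,val(P0+u*d*1e-3-l*.024)) for d in range(40,76,3)])
for x in(-.03,0,.03):print(x,'L',[(d,val(P0+u*x+l*d*1e-3)[1:]) for d in range(20,38,2)],'R',[(-d,val(P0+u*x-l*d*1e-3)[1:]) for d in range(20,38,2)])
E
```

```text
[(-74, [12, 120, 182]), (-71, [12, 121, 188]), (-68, [12, 119, 188]), (-65, [12, 119, 188]), (-62, [10, 78, 153]), (-59, [171, 11, 166]), (-56, [3, 23, 132]), (-53, [5, 62, 98]), (-50, [5, 66, 97]), (-47, [6, 63, 101]), (-44, [5, 57, 107]), (-41, [6, 66, 104])]
[(40, [6, 29, 131]), (43, [5, 25, 130]), (46, [6, 52, 99]), (49, [0, 20, 128]), (52, [165, 6, 185]), (55, [165, 6, 176]), (58, [0, 12, 152]), (61, [13, 106, 207]), (64, [13, 105, 212]), (67, [13, 102, 215]), (70, [13, 101, 214]), (73, None)]
-0.03 L [(20, [133, 247]), (22, [84, 137]), (24, [49, 114]), (26, [51, 110]), (28, [81, 95]), (30, [82, 93]), (32, [50, 108]), (34, [17, 149]), (36, [10, 185])] R [(-20, [43, 132]), (-22, [41, 131]), (-24, [67, 111]), (-26, [61, 113]), (-28, [10, 196]), (-30, [10, 199]), (-32, [9, 193]), (-34, [16, 163]), (-36, [71, 168])]
0 L [(20, [140, 234]), (22, [60, 124]), (24, [55, 120]), (26, [68, 109]), (28, [95, 97]), (30, [57, 112]), (32, [45, 118]), (34, [15, 170]), (36, [11, 189])] R [(-20, [68, 153]), (-22, [46, 139]), (-24, [58, 127]), (-26, [84, 112]), (-28, [18, 183]), (-30, [13, 204]), (-32, [13, 203]), (-34, [15, 185]), (-36, [47, 157])]
0.03 L [(20, [129, 195]), (22, [40, 116]), (24, [48, 107]), (26, [72, 92]), (28, [56, 96]), (30, [38, 108]), (32, [12, 154]), (34, [5, 187]), (36, [6, 181])] R [(-20, [129, 243]), (-22, [36, 135]), (-24, [32, 134]), (-26, [57, 112]), (-28, [68, 105]), (-30, [9, 199]), (-32, [9, 204]), (-34, [9, 197]), (-36, [16, 161])]
```

```bash
cat >> plan.py <<'E'
PY=D(6.9);PU=np.array([np.cos(PY),np.sin(PY),0]);PC=np.array([.5133,-.2664,0])
def pk(d,z):g=PC-PU*d;return side(g[0],g[1],z,PY,flip=True)
E
python3 - <<'E'
from plan import *
T,s=cur()
for z in(.12,.068):
    t=pk(0,z);print(inc(T,t),ik(t,s['q']))
E
```

```text
[0.4379, 0.0591, 0.5749, 0.0004, -0.0, -0.0618] (array([-5.67370938e-01,  1.57907518e-01,  1.67765870e+00, -9.52919788e-06,
        1.30602791e+00,  8.82999002e-01]), np.float64(5.759464673568227e-15))
[0.4379, 0.0588, 0.8349, 0.0004, -0.0, -0.0618] (array([-5.67370938e-01,  2.17363453e-01,  1.71260067e+00, -9.82400301e-06,
        1.21163000e+00,  8.82999962e-01]), np.float64(3.444993272360542e-14))
```

arm_command --pt "0.2 0.03 0.1 0 0 -0.03" --pt "0.438 0.059 0.2 0 0 -0.062" --pt "0.438 0.059 0.4 0 0 -0.062" --pt "0.438 0.059 0.575 0 0 -0.062" --pt "0.438 0.059 0.575 0 0 -0.062"

```text
t: 17.2
tool_pos: [0.5119, -0.2659, 0.2835]
orientation: [-3.133, -0.189, 0.009]
force: [-0.1, 0.8, 0.5]
opening: 0.0883
gripper_force: 0.0
```

```bash
python3 - <<'E'
from plan import *
T,s=cur();print(s['t'],T[:3,3],s['opening']);print(inc(T,pk(0,.068)))
c=snap('wrist');im=cv2.cvtColor(c['image'],cv2.COLOR_RGB2HSV)
# charger/pack visible ahead of the fingers: check lateral centring and yaw from orange panel edges
for x in(.02,.03,.035,.04):
    P=PC+PU*x+[0,0,.079];l=np.array([-PU[1],PU[0],0]);r=[]
    for d in np.arange(-40,41,1):
        q=proj(c,P+l*d*1e-3).round().astype(int);r.append(im[q[1],q[0]] if 0<=q[1]<480 else [0,0,0])
    r=np.array(r);o=np.where((r[:,0]<22)&(r[:,1]>95)&(r[:,2]>180))[0]-40;print(x,q,o.min() if len(o) else None,o.max() if len(o) else None,len(o))
E
```

```text
17.2 [ 0.51188608 -0.265931    0.28349468] 0.0883010566244826
[0.0081, 0.004, 0.2424, -0.001, 0.0017, 0.0]
0.02 [245 233] None None 0
0.03 [244 215] -21 18 40
0.035 [244 205] -21 18 28
0.04 [243 196] -40 18 43
```

arm_command --pt "0.008 0.01 0.08 0 0.001 0" --pt "0.008 0.01 0.16 -0.001 0.001 0" --pt "0.008 0.01 0.242 -0.001 0.001 0" --pt "0.008 0.01 0.242 -0.001 0.001 0" --pt "0.008 0.01 0.242 -0.001 0.001 0"

```text
t: 17.88
tool_pos: [0.5148, -0.2692, 0.2388]
orientation: [3.132, 0.187, 0.005]
force: [0.2, 0.2, 0.3]
opening: 0.0883
gripper_force: 0.0
```

arm_command --pt "0 0 0 0 0 0" --pt "0 0 0 0 0 0" --pt "0 0 0 0 0 0" --pt "0 0 0 0 0 0" --pt "0 0 0 0 0 0" --fingers 1 --force 40

```text
t: 18.5
tool_pos: [0.5147, -0.2675, 0.2389]
orientation: [3.136, 0.188, 0.004]
force: [-2.2, 10.6, 7.4]
opening: 0.0579
gripper_force: 39.9
```

```bash
python3 - <<'E'
from plan import *
T,s=cur();print(s['t'],T[:3,3],s['opening'],s['gripper_force'],s['force'],s['wrist_torque']);print(inc(T,pk(0,.068)),inc(T,pk(.05,.068)))
E
```

```text
18.5 [ 0.51472046 -0.26749308  0.23891949] 0.057881555930818014 39.90460932254791 [-2.1593517  10.63213935  7.37920169] [ 2.40394465  0.56131486 -0.07820767]
[-0.0064, -0.0063, 0.0196, 0.0001, -0.0008, -0.0002] [-0.2564, -0.0061, 0.019, 0.0001, -0.0008, -0.0002]
```

arm_command --pt "0 -0.008 -0.018 0 0 0" --pt "-0.03 -0.008 -0.018 0 0 0" --pt "-0.06 -0.008 -0.018 0 0 0" --pt "-0.1 -0.008 -0.018 0 0 0" --pt "-0.14 -0.008 -0.018 0 0 0"

```text
t: 19.12
tool_pos: [0.4863, -0.2701, 0.2407]
orientation: [3.134, 0.189, 0.004]
force: [1.2, 2.7, -7.1]
opening: 0.058
gripper_force: 39.9
```

arm_command --pt "-0.04 0 0 0 0 0" --pt "-0.08 0 0 0 0 0" --pt "-0.12 0 0 0 0 0" --pt "-0.14 0 0 0 0 0" --pt "-0.14 0 0 0 0 0"

```text
t: 19.75
tool_pos: [0.4587, -0.2745, 0.2424]
orientation: [3.131, 0.186, 0.006]
force: [0.5, 0.2, -3.5]
opening: 0.0576
gripper_force: 39.9
```

```bash
python3 - <<'E'
from plan import *
T,s=cur();print(s['t'],T[:3,3],s['opening'],s['gripper_force'],s['force'],s['wrist_torque'])
c=snap('wrist');im=cv2.cvtColor(c['image'],cv2.COLOR_RGB2HSV)
o=cv2.inRange(im[0:340],(5,95,180),(20,255,255))
# predicted far end of panel (panel far edge 46 mm ahead of body centre) seen now
g=T[:3,3]+T[:3,:3]@[0,0,.167];hd=T[:3,0];
for d in range(30,60,3):
    q=proj(c,g+hd*d*1e-3+[0,0,.008]).round().astype(int);print(d,q,im[q[1],q[0]].tolist())
print('dist from start',(g-PC)@PU)
E
```

```text
19.75 [ 0.45869144 -0.27453924  0.24240731] 0.057634980315138785 39.93985712528229 [ 0.49294358  0.16061837 -3.50332371] [ 0.05741443 -0.10918238 -0.00774816]
30 [318 246] [18, 127, 247]
33 [318 239] [18, 126, 247]
36 [318 232] [18, 126, 247]
39 [318 224] [18, 125, 247]
42 [318 217] [18, 124, 247]
45 [318 210] [7, 128, 208]
48 [318 202] [3, 56, 133]
51 [318 195] [3, 83, 108]
54 [318 187] [3, 95, 94]
57 [318 179] [2, 74, 89]
dist from start -0.05463744043320589
```

```bash
python3 - <<'E'
from plan import *
T,s=cur();t=side(.43,-.02,.233,c,flip=True);print(t[:3,3],inc(T,t),ik(t,s['q']))
E
```

```text
[ 0.43 -0.02  0.4 ] [0.0104, -1.2767, -0.7942, 0.0014, -0.0013, 0.0618] (array([-1.65694308e-01, -3.43875877e-01,  1.93752789e+00, -6.77778474e-06,
        1.54794703e+00,  1.48015017e+00]), np.float64(7.340544348849207e-11))
```

arm_command --pt "-0.05 0 -0.15 0 0 0" --pt "-0.1 -0.05 -0.4 0 0 0" --pt "-0.05 -0.3 -0.6 0 0 0.02" --pt "-0.03 -0.55 -0.75 0 0 0.04" --pt "0 -0.8 -0.79 0 0 0.062"

```text
t: 20.42
tool_pos: [0.4397, -0.1135, 0.4027]
orientation: [3.134, -0.122, 0.014]
force: [1.3, 0.9, -4.4]
opening: 0.0575
gripper_force: 39.9
```

```bash
python3 - <<'E'
from plan import *
T,s=cur();t=side(.43,-.02,.233,c,flip=True);print(T[:3,3],s['opening'],s['force'],inc(T,t))
E
```

```text
[ 0.43968277 -0.11354911  0.40270059] 0.057507382450778764 [ 1.29758231  0.86004982 -4.36393098] [-0.0849, -0.4626, 0.0103, 0.0016, -0.0029, -0.001]
```

arm_command --pt "-0.03 -0.2 0.01 0 -0.001 0" --pt "-0.06 -0.4 0.01 0.001 -0.003 0" --pt "-0.085 -0.463 0.01 0.001 -0.003 0" --pt "-0.085 -0.463 0.01 0.001 -0.003 0" --pt "-0.085 -0.463 0.01 0.001 -0.003 0"

```text
t: 21.05
tool_pos: [0.4295, -0.0219, 0.3971]
orientation: [3.138, -0.119, -0.008]
force: [0.7, 0.1, -3.9]
opening: 0.0577
gripper_force: 39.9
```

```bash
python3 - <<'E'
from plan import *
T,s=cur();print(T[:3,3])
w=snap('wrist','w10');im=cv2.cvtColor(w['image'],cv2.COLOR_RGB2HSV);l=np.array([-h[1],h[0],0])
def isred(p):return (p[0]<7 or p[0]>172) and p[1]>170
def run(P,dirn,rng,z,name):
    out=[]
    for d in rng:
        q=proj(w,P+dirn*d*1e-3+[0,0,z]).round().astype(int);out.append(isred(im[q[1],q[0]]) if 0<=q[1]<480 else None)
    k=[d for d,o in zip(rng,out) if o];print(name,min(k,default=None),max(k,default=None),len(k))
for x in(-.04,-.02,0,.02,.04):run(C+h*x,l,range(-75,76),.056,f'red y at x={x}')
for y in(-.05,-.02,0,.02,.05):run(C+l*y,h,range(-75,76),.056,f'red x at y={y}')
# rim lateral profile
for x in(-.03,.03):
    print(x,[(d,*im[tuple(proj(w,C+h*x+l*d*1e-3+[0,0,.074]).round().astype(int)[::-1])].tolist()) for d in list(range(-80,-56,2))+list(range(58,82,2))])
# pack in hand: lateral/long extents
E
```

```text
[ 0.42948434 -0.02193616  0.39709887]
red y at x=-0.04 None None 0
red y at x=-0.02 None None 0
red y at x=0 None None 0
red y at x=0.02 None None 0
red y at x=0.04 None None 0
red x at y=-0.05 None None 0
red x at y=-0.02 None None 0
red x at y=0 None None 0
red x at y=0.02 None None 0
red x at y=0.05 None None 0
-0.03 [(-80, 12, 114, 221), (-78, 12, 117, 205), (-76, 10, 122, 169), (-74, 10, 124, 181), (-72, 10, 123, 180), (-70, 20, 72, 241), (-68, 29, 22, 247), (-66, 27, 24, 247), (-64, 27, 27, 247), (-62, 16, 87, 221), (-60, 12, 96, 168), (-58, 12, 96, 164), (58, 16, 86, 172), (60, 16, 85, 174), (62, 20, 70, 237), (64, 27, 23, 247), (66, 29, 21, 247), (68, 28, 25, 247), (70, 25, 41, 246), (72, 11, 122, 171), (74, 11, 123, 162), (76, 11, 119, 142), (78, 12, 113, 194), (80, 13, 107, 224)]
0.03 [(-80, 12, 113, 217), (-78, 12, 115, 212), (-76, 11, 124, 162), (-74, 11, 123, 166), (-72, 10, 124, 168), (-70, 23, 56, 245), (-68, 29, 23, 247), (-66, 28, 25, 247), (-64, 27, 28, 247), (-62, 17, 81, 226), (-60, 13, 93, 159), (-58, 13, 93, 153), (58, 0, 0, 47), (60, 90, 5, 48), (62, 105, 11, 48), (64, 90, 5, 48), (66, 0, 0, 47), (68, 105, 11, 48), (70, 90, 5, 47), (72, 105, 11, 48), (74, 90, 6, 46), (76, 120, 5, 48), (78, 105, 11, 47), (80, 90, 6, 46)]
```

```bash
python3 - <<'E'
from plan import *
w=dict(np.load('pics/wrist.npz'));im=cv2.cvtColor(w['image'],cv2.COLOR_RGB2HSV);l=np.array([-h[1],h[0],0])
def pr(P):
    q=proj(w,P).round().astype(int);return im[q[1],q[0]].tolist() if 0<=q[1]<480 and 0<=q[0]<640 else None
for y in(-.048,.0,.048):print(y,[(d,pr(C+h*d*1e-3+l*y+[0,0,.056])) for d in range(-80,-40,3)])
for x in(-.03,0,.02):print(x,[(d,pr(C+h*x+l*d*1e-3+[0,0,.058])) for d in list(range(-62,-52,2))+list(range(-36,-24,2))+list(range(24,38,2))+list(range(52,63,2))])
T,s=cur();
for x,z in((0.001,.16),(.001,.098)):
    g=C+h*x;t=side(g[0],g[1],z,c,flip=True);print(inc(T,t))
E
```

```text
-0.048 [(-80, [120, 1, 246]), (-77, [25, 37, 247]), (-74, [28, 27, 247]), (-71, [28, 25, 247]), (-68, [0, 21, 196]), (-65, [172, 20, 190]), (-62, [2, 99, 244]), (-59, [3, 111, 246]), (-56, [3, 112, 246]), (-53, [3, 113, 246]), (-50, [2, 114, 246]), (-47, [3, 115, 246]), (-44, [3, 115, 246]), (-41, [3, 116, 246])]
0.0 [(-80, [12, 118, 220]), (-77, [14, 99, 217]), (-74, [25, 41, 246]), (-71, [24, 37, 247]), (-68, [16, 79, 228]), (-65, [5, 129, 205]), (-62, [2, 128, 245]), (-59, [2, 129, 245]), (-56, [2, 130, 245]), (-53, [2, 131, 245]), (-50, [2, 131, 245]), (-47, [2, 132, 244]), (-44, [2, 133, 244]), (-41, [2, 134, 244])]
0.048 [(-80, [130, 3, 242]), (-77, [24, 46, 246]), (-74, [27, 29, 247]), (-71, [27, 28, 247]), (-68, [0, 15, 192]), (-65, [163, 13, 183]), (-62, [1, 112, 234]), (-59, [2, 143, 241]), (-56, [2, 145, 241]), (-53, [2, 144, 241]), (-50, [2, 144, 241]), (-47, [2, 145, 241]), (-44, [2, 146, 241]), (-41, [2, 146, 241])]
-0.03 [(-62, [12, 96, 167]), (-60, [12, 99, 165]), (-58, [4, 135, 221]), (-56, [3, 116, 246]), (-54, [3, 117, 246]), (-36, [2, 123, 245]), (-34, [2, 126, 24
[... 806 characters left out ...]
2, 153, 225]), (58, [16, 84, 163]), (60, [16, 82, 168]), (62, [16, 82, 167])]
0.02 [(-62, [13, 96, 159]), (-60, [12, 97, 157]), (-58, [3, 138, 221]), (-56, [2, 129, 244]), (-54, [2, 129, 244]), (-36, [2, 136, 244]), (-34, [2, 142, 240]), (-32, [1, 142, 241]), (-30, [1, 158, 223]), (-28, [1, 143, 239]), (-26, [2, 140, 243]), (24, [1, 149, 240]), (26, [1, 152, 237]), (28, [1, 144, 235]), (30, [1, 160, 228]), (32, [1, 156, 231]), (34, [1, 149, 239]), (36, [1, 150, 239]), (52, [1, 153, 238]), (54, [1, 153, 238]), (56, [3, 148, 195]), (58, [15, 83, 156]), (60, [16, 81, 164]), (62, [16, 81, 163])]
[0.6876, -0.0192, 0.3463, 0.0003, 0.0017, -0.0004]
[0.6893, -0.0196, 0.6562, 0.0003, 0.0017, -0.0004]
```

Both catches are seen over the sheet's near edge and the sheet lies flat at the right place. The case has not moved. Now lay the pack on it.

arm_command --pt "0.2 -0.01 0 0 0 0" --pt "0.45 -0.017 0.05 0 0.001 0" --pt "0.688 -0.017 0.15 0 0.001 0" --pt "0.688 -0.017 0.3 0 0.001 0" --pt "0.688 -0.017 0.42 0 0.001 0"

```text
t: 21.72
tool_pos: [0.5666, -0.0295, 0.3097]
orientation: [3.139, -0.121, -0.008]
force: [-0.5, -0.4, -4.0]
opening: 0.0575
gripper_force: 39.9
```

```bash
python3 - <<'E'
from plan import *
T,s=cur();print(T[:3,3],s['force'])
for z in(.100,.0945,.0925):
    g=C+h*.001-.0005*np.array([-h[1],h[0],0]);t=side(g[0],g[1],z,c,flip=True);print(inc(T,t))
E
```

```text
[ 0.56663905 -0.02951101  0.3097324 ] [-0.50537495 -0.42278696 -3.95888394]
[0.0001, -0.0013, 0.2137, 0.0002, 0.0016, -0.0006]
[0.0002, -0.0013, 0.2412, 0.0002, 0.0016, -0.0006]
[0.0003, -0.0013, 0.2512, 0.0002, 0.0016, -0.0006]
```

arm_command --pt "0 -0.001 0.08 0 0.0015 0" --pt "0 -0.001 0.14 0 0.0015 0" --pt "0 -0.001 0.19 0 0.0015 0" --pt "0 -0.001 0.205 0 0.0015 0" --pt "0 -0.001 0.205 0 0.0015 0"

```text
t: 22.35
tool_pos: [0.5663, -0.0279, 0.2716]
orientation: [3.139, -0.118, 0.005]
force: [-0.7, -0.4, -3.8]
opening: 0.0576
gripper_force: 39.9
```

```bash
python3 - <<'E'
from plan import *
T,s=cur();print(T[:3,3],T[2,3]-.167-.038,s['force'],s['wrist_torque'],s['orientation'])
E
```

```text
[ 0.56634886 -0.02792406  0.27163916] 0.06663915540502141 [-0.69129775 -0.41609212 -3.78046497] [-0.00686676 -0.01036461  0.00576995] [ 3.1386256  -0.11804389  0.00455632]
```

Bottom is at about 67 mm, so 11 mm remain. Lower slowly to contact.

arm_command --pt "0 0.003 0.015 0 0 0" --pt "0 0.003 0.03 0 0 0" --pt "0 0.003 0.04 0 0 0" --pt "0 0.003 0.048 0 0 0" --pt "0 0.003 0.048 0 0 0"

```text
t: 22.98
tool_pos: [0.5661, -0.0285, 0.2615]
orientation: [3.139, -0.118, 0.003]
force: [-0.2, -0.3, -4.1]
opening: 0.0576
gripper_force: 39.9
```

arm_command --pt "0 0 0.005 0 0 0" --pt "0 0 0.01 0 0 0" --pt "0 0 0.01 0 0 0" --pt "0 0 0.01 0 0 0" --pt "0 0 0.01 0 0 0"

```text
t: 23.6
tool_pos: [0.5663, -0.0285, 0.2611]
orientation: [3.139, -0.118, 0.004]
force: [-6.3, 0.5, 7.7]
opening: 0.0584
gripper_force: 40.0
```

arm_command --pt "0 0 -0.005 0 0 0" --pt "0 0 -0.005 0 0 0" --pt "0 0 -0.005 0 0 0" --pt "0 0 -0.005 0 0 0" --pt "0 0 -0.005 0 0 0" --fingers -0.55

```text
t: 24.22
tool_pos: [0.5662, -0.0285, 0.2605]
orientation: [3.139, -0.118, 0.003]
force: [0.1, -1.2, 0.0]
opening: 0.0722
gripper_force: 0.0
```

arm_command --pt "0 0 -0.06 0 0 0" --pt "0 0 -0.2 0 0 0" --pt "0 0 -0.45 0 0 0" --pt "-0.2 0 -0.65 0 0 0" --pt "-0.45 0 -0.7 0 0 0"

```text
t: 24.85
tool_pos: [0.4762, -0.0217, 0.405]
orientation: [3.138, -0.118, 0.014]
force: [0.1, -1.0, -0.6]
opening: 0.0717
gripper_force: 0.0
```

arm_command --pt "-0.15 0 0 0 0 0" --pt "-0.25 0 0 0 0 0" --pt "-0.25 0 0 0 0 0" --pt "-0.25 0 0 0 0 0" --pt "-0.25 0 0 0 0 0"

```text
t: 25.48
tool_pos: [0.4268, -0.018, 0.4004]
orientation: [3.139, -0.118, 0.004]
force: [-1.5, 0.0, -0.4]
opening: 0.0718
gripper_force: 0.0
```

```bash
python3 - <<'E'
from plan import *
T,s=cur();print(s['t'],T[:3,3],s['force'],s['opening'])
w=snap('wrist','w11');im=cv2.cvtColor(w['image'],cv2.COLOR_RGB2HSV);l=np.array([-h[1],h[0],0])
def pr(P):
    q=proj(w,P).round().astype(int);return im[q[1],q[0]].tolist() if 0<=q[1]<480 and 0<=q[0]<640 else None
for x in(-.035,.0,.035):
    r=[(d,pr(C+h*x+l*d*1e-3+[0,0,.101])) for d in range(-40,41)]
    o=[d for d,p in r if p and 5<=p[0]<=22 and p[1]>85 and p[2]>150];print('orange y',x,min(o,default=0),max(o,default=0),len(o))
r=[(d,pr(C+h*d*1e-3+l*.012+[0,0,.101])) for d in range(-75,76)];o=[d for d,p in r if p and 5<=p[0]<=22 and p[1]>85 and p[2]>150];print('orange x',min(o,default=0),max(o,default=0),len(o))
for x in(-.03,.03):print('rim',x,[(d,*pr(C+h*x+l*d*1e-3+[0,0,.074])) for d in (-72,-70,-68,-62,62,68,70,72) if pr(C+h*x+l*d*1e-3+[0,0,.074])])
print('catch',[[(d,pr(C+h*d*1e-3+l*y+[0,0,.056])) for d in(-68,-65,-62,-59)] for y in(-.048,.048)])
E
```

```text
25.475 [ 0.42683992 -0.01796437  0.4004254 ] [-1.49844163  0.02965532 -0.4486884 ] 0.07175524512876513
orange y -0.035 -20 20 41
orange y 0.0 -21 20 42
orange y 0.035 0 0 0
orange x -67 22 56
rim -0.03 [(-72, 10, 122, 163), (-70, 23, 48, 246), (-68, 25, 34, 247), (-62, 15, 88, 203), (62, 19, 76, 229), (68, 25, 37, 247), (70, 20, 69, 240), (72, 12, 115, 169)]
rim 0.03 [(-72, 11, 116, 162), (-70, 20, 70, 241), (-68, 26, 35, 247), (-62, 16, 87, 207), (62, 17, 83, 204), (68, 25, 39, 247), (70, 22, 62, 242), (72, 11, 121, 145)]
catch [[(-68, [8, 33, 177]), (-65, [170, 18, 171]), (-62, [1, 99, 234]), (-59, [2, 122, 243])], [(-68, [12, 36, 190]), (-65, [159, 11, 165]), (-62, [0, 94, 212]), (-59, [2, 147, 234])]]
```

```bash
python3 -c "
from plant import *
print(close_job())"
```

```text
the job is handed in; nothing more can be done
None
```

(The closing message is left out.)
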